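# Load and lock the curing box

## Robot

A 6-joint arm with a two-finger parallel gripper is mounted at the origin on the work surface. World frame = base frame: x ahead of the robot, y to its left, z up, the work surface at z = 0. Lengths are in m, angles in rad, forces in N, time in s.
With the tool pointing down it reaches from about 0.3 to 0.775 m from the base axis. Payload 14.6 kg.
Tool frame: the origin (TCP) lies midway between the tips of the shut fingers; the grasp point (between the pads) lies 19 mm behind it; z points along the fingers, y is the line along which they close (so a half turn about z gives the same grasp; the last joint's range is limited). The gripper opens to 94 mm and grips with 3 to 60 N. Pads are 16 mm wide; open, the fingers measure 119 mm over their backs; the gripper's body (75 mm by 177 mm) begins 78 mm behind the grasp point.
Start: joints at [1.149, 0.3, 1.521, -0, 1.321, -0.067], TCP at [0.191, 0.516, 0.205] pointing down, gripper open.
Joint ranges: [-3.03, 3.03], [-0.79, 2.21], [0.23, 2.52], [-1.04, 4.18], [0, 3.07], [-2.55, 2.55]. Speed limits (rad/s): [2.22, 2.22, 2.57, 3.14, 3.14, 3.14].

## Interface

Orientations are given as a unit quaternion [w, x, y, z].
In Python, from plant import * gives the robot as it stands. The module is installed in compiled form; this text tells all that it offers.
- The arm moves only by the shell command python3 -m crank 'ROWS' [FORCE]. ROWS is JSON, a list of rows, each an object of numbers: "ax", "ay", "az": the turn, a rotation vector about the tool's x, y, z in degrees; "x", "y", "z": the shift along the tool's x, y, z in cm; "hand": the closure, from 0 (fully open) to 1 (shut). In form: [{"ax": .., "ay": .., "az": .., "x": .., "y": .., "z": .., "hand": ..}, ...]. A call has 1 to 20 rows; each row is the pose to reach, as a shift and turn from the pose commanded when the call began, along the tool's axes at that moment; what a row does not reach only later rows make up. A row lasts 1/10 s, in which the tool goes at most 50 mm and 8.59 degrees, less where a joint would pass 70% of its speed; a pose out of reach is approached as far as the arm can. A call with a gripper value outside its range is refused whole. The fingers move at their own pace and stop on an object; FORCE is the grip in N (left out, the last holds). Time passes only in rows, so rows that repeat a pose let the fingers close. It gives the time, the measured TCP pose, the force, the opening and the grip force at its end, in the units of the state.
- read_state(): the state, without advancing time (a new reading comes with each control period).
- read_camera(name): name is "scene" or "top" or "wrist"; returns the picture (420x560x3 uint8, red, green, blue); there is no depth.
- camera_model(name): a dict with "camera_matrix" (3x3 intrinsics, pixels), "R" (3x3) and "t" (3): a world point X has camera coordinates R X + t. Camera axes: x right, y down, z forward; pixel columns grow to the right and rows downward; lengths in m; the calibration is good to about 2 mm. A picture is of the moment at which its call begins: read the wrist's pose just before it. camera_model takes no time and is no camera call; for the wrist camera it gives the pose at the moment of the call.
- hand_in(): hands the job in; it is judged then, once.
The state is a dict: "time_s": time; "joints": joint angles; "joint_velocities": joint speeds; "joint_efforts": joint torques, N m; "eef_pos": TCP position; "eef_rot": TCP orientation; "ft_force": force on the tool from outside, world axes, zero at the start; "ft_torque": the same for the moment, N m; "width": finger opening in m; "grasp_force": force on a finger pad.
Only numpy, scipy, OpenCV 4.12 (cv2) and the standard library are available. Lean on these libraries where they do the work, as an engineer would, in place of code of your own. Each camera call takes 0.05 s, during which the arm holds its last target. There are 200 camera calls.

## Task

Move the finished test bar from the curing box's chamber into the grey tray, put every loose printed clip on the table into the chamber, then close the box: hook the cover's tongue under the rear lip at a tilt and swing the cover down until it lies flush, all round, inside the rims. With the cover on, squeeze the button in the lever's grip and swing the lever all the way down, then let go so that it latches. Leave the other things on the table where they are.

Things in the scene. Friction and masses are not known exactly. Their poses are not given: they have to be found in the camera images.
- box: White curing box, fixed, 230 x 190 mm. Origin: on the table under the chamber's centre; x points to the rear lip (away from the robot), y left, z up. Open chamber 150 x 150 mm round the origin, floor at z = 40 mm, walls up to a ledge at z = 80 mm, on which the cover lies.
- box_front (a point): Middle of the front rim's inner lower edge: box x = -85 mm, y = 0, z = 80 mm (ledge height). The front rim stands 8 mm above the ledge; the side rims 6 mm, with inner faces at y = +-86 mm. Axes as the box's.
- box_lip (a point): Middle of the lower front edge of the rear lip, box x = 84 mm, y = 0, z = 94 mm. The lip runs back from here, 190 mm wide, 6 mm thick; the slot under it is 14 mm high (down to the ledge at z = 80 mm) and 16 mm deep, ending at a wall at box x = 100 mm. Axes as the box's.
- cover: Loose cover, about 280 g: grey-framed amber plate 166 x 164 x 6 mm (x, y, z), a tongue 14 mm long, 120 mm wide, 5 mm thick along its +x edge; on top, across its middle, a black ridge handle 14 mm thick (x), 70 mm long (y), from 6 to 38 mm above the underside. Origin: centre of the plate's underside; x to the tongue, z up. Starts flat on the table. Seated, its axes match the box's.
- cover_tip (a point): Middle of the lower edge of the tongue's end, 97 mm along +x from the cover's origin. The tongue cannot pass the lip from above: it goes in with the cover's -x edge raised. Seated, this point is at box x = 95 to 100 mm, z = 80 mm.
- lever (a joint): Angle of the lever on the box's right side (rad): 0 to 0.12 at the start (up), 0.90 fully down. Its arm points to the box's -x, at 0.85 minus this angle above level. A pawl locks it unless the grip's button is in; then it moves with 2 to 4 N at the grip and stays where left. Past 0.81 it latches when the button is let go.
- lever_pivot (a point): Point on the lever's hinge axis, which runs along the box's y: box x = 0, y = -145 mm, z = 85 mm. Axes as the box's.
- lever_grip (a point): Where to pinch the lever's grip, 150 mm from the hinge, midway between its inner side and the pressed button. The grip is a rubber bar from 112 to 178 mm from the hinge, 22 mm wide (box y), 20 mm thick; a round button, 20 mm across, stands out 8 mm on its outer (-y) side. Pinched along the box's y it is 30 mm wide, 24 mm with the button in.
- lever_button (a joint): Travel of the button (m): 0 out, 0.006 fully in, pressed along the box's +y; 4 N to start, 7 N fully in.
- testbar: Finished test bar, 30 g, white plastic dog-bone 82 mm long (x), 16 mm high, 12 mm wide over the middle 42 mm and 20 mm wide at the ends. Origin: centre of the underside. Starts on the chamber's floor.
- tray: Grey open tray, fixed, 140 x 110 x 35 mm (x, y, z), walls 4 mm and floor 4 mm thick. Origin: centre of the underside.
- clip1: Printed clip, 30 g, white C shape 50 mm (y) x 30 mm (x), 30 mm high, all strips 8 mm thick: the back strip runs along y, its middle at x = -11 mm; two legs from its ends run to +x, 34 mm apart inside. Origin: centre of the underside. Some clips may be absent. Starts upright on the table.
- clip2: Printed clip, 30 g, white C shape 50 mm (y) x 30 mm (x), 30 mm high, all strips 8 mm thick: the back strip runs along y, its middle at x = -11 mm; two legs from its ends run to +x, 34 mm apart inside. Origin: centre of the underside. Some clips may be absent. Starts upright on the table.
- clip3: Printed clip, 30 g, white C shape 50 mm (y) x 30 mm (x), 30 mm high, all strips 8 mm thick: the back strip runs along y, its middle at x = -11 mm; two legs from its ends run to +x, 34 mm apart inside. Origin: centre of the underside. Some clips may be absent. Starts upright on the table.
- clip4: Printed clip, 30 g, white C shape 50 mm (y) x 30 mm (x), 30 mm high, all strips 8 mm thick: the back strip runs along y, its middle at x = -11 mm; two legs from its ends run to +x, 34 mm apart inside. Origin: centre of the underside. Some clips may be absent. Starts upright on the table.
- clip5: Printed clip, 30 g, white C shape 50 mm (y) x 30 mm (x), 30 mm high, all strips 8 mm thick: the back strip runs along y, its middle at x = -11 mm; two legs from its ends run to +x, 34 mm apart inside. Origin: centre of the underside. Some clips may be absent. Starts upright on the table.
- tape: Bystander: cardboard-coloured ring, 52 mm across, 18 mm high. Origin: centre of the underside.
- glue: Bystander: small jar, 40 mm across, 70 mm high. Origin: centre of the underside.
- cup: Bystander: paper cup, 80 mm across, 95 mm high. Origin: centre of the underside.
- scraper: Bystander: spatula 200 mm long, lying flat.
Things that resemble listed ones, but are neither listed nor needed, are in the scene too. Leave any yellow look-alike of the tray alone. What is shaped like the clip4 but black is not meant.

How it is judged:
On the way, in this order (a step that is already met when the one before it is completed fails the run):
1. the test bar is in the tray and all clips are in the chamber (x of testbar in the frame of tray between -0.066 and 0.066 m and y of testbar in the frame of tray between -0.051 and 0.051 m and z of testbar in the frame of tray between 0 and 0.03 m and x of clip1 in the frame of box between -0.075 and 0.075 m and y of clip1 in the frame of box between -0.075 and 0.075 m and z of clip1 in the frame of box between 0.03 and 0.075 m and x of clip2 in the frame of box between -0.075 and 0.075 m and y of clip2 in the frame of box between -0.075 and 0.075 m and z of clip2 in the frame of box between 0.03 and 0.075 m and x of clip3 in the frame of box between -0.075 and 0.075 m and y of clip3 in the frame of box between -0.075 and 0.075 m and z of clip3 in the frame of box between 0.03 and 0.075 m and x of clip4 in the frame of box between -0.075 and 0.075 m and y of clip4 in the frame of box between -0.075 and 0.075 m and z of clip4 in the frame of box between 0.03 and 0.075 m and x of clip5 in the frame of box between -0.075 and 0.075 m and y of clip5 in the frame of box between -0.075 and 0.075 m and z of clip5 in the frame of box between 0.03 and 0.075 m), for 0.2 s.
2. the cover's tongue is under the rear lip while the cover is tilted (x of cover_tip in the frame of box between 0.089 and 0.106 m and z of cover_tip in the frame of box between 0.077 and 0.094 m and angle between cover's own z axis and vertical above 0.06 rad), for 0.1 s.
3. the cover lies flat in its seat, the lever still up (x of cover_tip in the frame of box between 0.091 and 0.103 m and z of cover in the frame of box between 0.077 and 0.083 m and angle between cover's own z axis and vertical below 0.025 rad and angle between the x axis of cover and the x axis of box, either way round below 0.06 rad and y of cover in the frame of box between -0.008 and 0.008 m and value of joint lever below 0.2 rad), for 0.2 s.
4. the lever is swung down with its button squeezed (value of joint lever above 0.4 rad and value of joint lever_button above 0.003 m), for 0.1 s.
5. the lever is fully down (value of joint lever above 0.79 rad), for 0.1 s.
At the end, for the whole second after the job is handed in: Test bar inside the tray; every clip present inside the chamber; cover flat in its seat (tilt under 0.025 rad, height within 3 mm, within 8 mm sideways, tongue at least 7 mm under the lip); lever above 0.79 rad with its button out again (all of step 1 and x of cover_tip in the frame of box between 0.091 and 0.103 m and z of cover in the frame of box between 0.077 and 0.083 m and angle between cover's own z axis and vertical below 0.025 rad and angle between the x axis of cover and the x axis of box, either way round below 0.06 rad and y of cover in the frame of box between -0.008 and 0.008 m and value of joint lever above 0.79 rad and value of joint lever_button below 0.0025 m and linear speed of cover below 0.02 m/s); the robot touches nothing.
It fails at once if a bystander (tape, jar, cup, spatula) is pushed more than 6 cm away (distance of any of tape, glue, cup, scraper from where it was at the start of the episode above 0.06 m).
It fails at once if the jar or the cup is knocked over (angle between any of glue, cup's own z axis and vertical above 0.7 rad).
Of clip1, clip2, clip3, clip4, clip5 only 2 to 4 are there at a start; the rules pass over those that are not, and their reading is None.
At some moment in a run one of clip1, clip2, clip3, clip4, clip5, testbar may be knocked a few centimetres aside while the robot is not near it.
Once in a run the grip may slacken for a moment while it holds something.
It also fails if it takes over 210 s, if anything falls off the work surface, if the arm or the gripper's body presses on something with over 40 N, if the wrist force passes 120 N, or if a joint passes its speed limit or range.

## Working session

There is one attempt and no reset: what is moved stays moved. The work goes in short steps, Python scripts to look and compute and a shell command to move; the robot and the scene stay as the last step left them, time stands still between calls to the robot, and variables do not carry over. Pictures are saved under pics/ and viewed, at most 14 in all, crops included, and the job is handed in when it is done.

```bash
mkdir -p pics
cat > h.py <<'E'
from plant import *
import numpy as np, cv2
from scipy.spatial.transform import Rotation as Ro
def snap(name,fn,crop=None,scale=1):
    im=read_camera(name); m=camera_model(name)
    np.savez('pics/'+fn+'.npz',im=im,K=m['camera_matrix'],R=m['R'],t=m['t'])
    o=im if crop is None else im[crop[1]:crop[3],crop[0]:crop[2]]
    o=cv2.resize(o,None,fx=scale,fy=scale,interpolation=cv2.INTER_CUBIC)
    cv2.imwrite('pics/'+fn+'.png',o[:,:,::-1])
def recrop(src,fn,crop,scale):
    im=np.load('pics/'+src+'.npz')['im'][crop[1]:crop[3],crop[0]:crop[2]]
    cv2.imwrite('pics/'+fn+'.png',cv2.resize(im,None,fx=scale,fy=scale,interpolation=cv2.INTER_CUBIC)[:,:,::-1])
def unproj(fn,px,z):
    d=np.load('pics/'+fn+'.npz'); K,R,t=d['K'],d['R'],d['t']
    c=-R.T@t; out=[]
    for u,v in px:
        r=R.T@np.linalg.inv(K)@[u,v,1]; out.append(c+r*(z-c[2])/r[2])
    return np.array(out)
def proj(fn,P):
    d=np.load('pics/'+fn+'.npz'); q=(d['R']@np.array(P).T).T+d['t']; q=q@d['K'].T
    return q[:,:2]/q[:,2:]
def pose():
    s=read_state(); q=s['eef_rot']; return np.array(s['eef_pos']),Ro.from_quat([q[1],q[2],q[3],q[0]])
def delta(target,Rt=None):
    p,R=pose(); d=R.inv().apply(np.array(target)-p)*100
    rv=np.degrees((R.inv()*Rt).as_rotvec()) if Rt is not None else np.zeros(3)
    return np.round(d,2),np.round(rv,2)
E
python3 - <<'E'
from h import *
snap('scene','s0',scale=1.4); snap('top','t0',scale=1.4); snap('wrist','w0')
s=read_state(); print({k:np.round(v,3) for k,v in s.items()}); m=camera_model('top'); print(m)
E
```

```text
{'time_s': np.float64(0.15), 'joints': array([ 1.149,  0.3  ,  1.521,  0.   ,  1.321, -0.067]), 'joint_velocities': array([-0.001, -0.003, -0.003,  0.001,  0.   , -0.001]), 'joint_efforts': array([ 0.0000e+00, -5.3196e+01, -3.5282e+01,  7.1000e-02,  2.4000e-02,
       -0.0000e+00]), 'eef_pos': array([0.191, 0.516, 0.205]), 'eef_rot': array([-0.   ,  0.176,  0.984, -0.   ]), 'ft_force': array([0.336, 0.636, 0.026]), 'ft_torque': array([-0.014,  0.004,  0.013]), 'grasp_force': np.float64(0.0), 'width': np.float64(0.094)}
{'camera_matrix': array([[488.29498569,   0.        , 285.35170142],
       [  0.        , 488.29498569, 213.44654139],
       [  0.        ,   0.        ,   1.        ]]), 'R': array([[-1.02838613e-04, -9.99980608e-01,  6.22681654e-03],
       [-9.93964368e-01, -5.80886704e-04, -1.09701860e-01],
       [ 1.09703350e-01, -6.20051535e-03, -9.93945033e-01]]), 't': array([-0.08724403,  0.54466029,  1.72982459])}
```

View pics/t0.png

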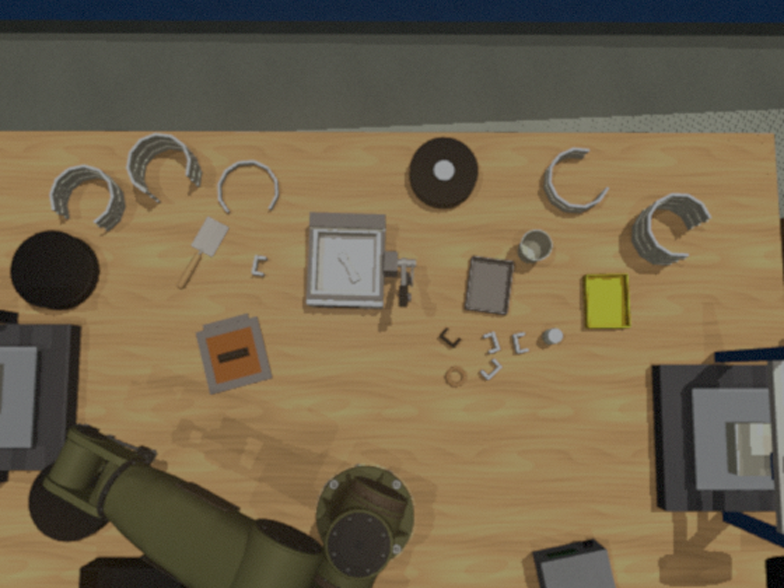

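View pics/s0.png

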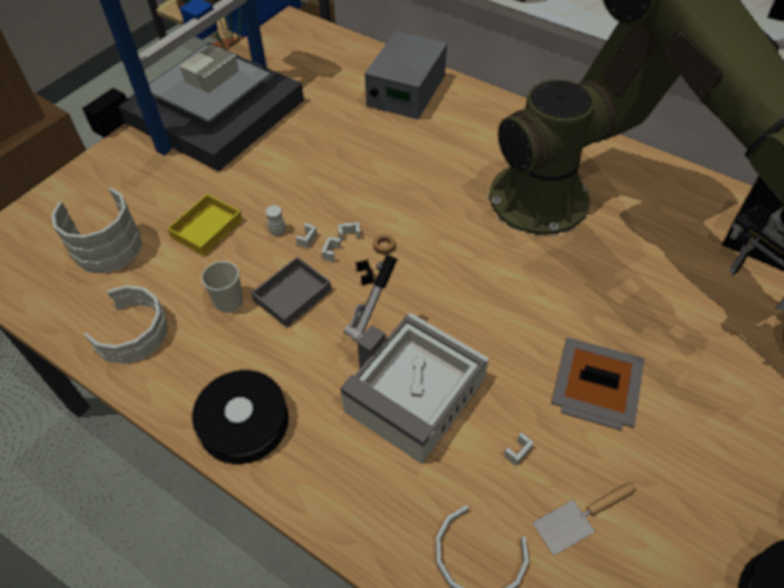

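Candidates (pixels in the 1.4x top view): white clips at (259,266), (491,343), (520,343) and (490,370). The black clip at (450,338) is a decoy. The grey tray is at (489,286), with a yellow look-alike at (606,302). The test bar is at (348,268), in the box at (347,265), and the cover is at (234,354). Bystanders are the tape (455,376), jar (553,337), cup (535,247) and spatula (205,245).

Run:
```python
from h import *
recrop('t0','t0c',(260,150,420,290),5)
def U(n,px,z): print(n,np.round(unproj('t0',np.array(px)/1.4,z),3).tolist())
U('clips',[(259,266),(491,343),(520,343),(490,370)],.03)
U('black',[(450,338)],.03);U('tray corners',[(471,257),(515,262),(507,314),(464,308)],.035)
U('bar ends',[(342,257),(355,281)],.056)
U('cover corners',[(198,332),(253,316),(271,377),(210,393)],.006)
U('handle',[(219,357),(249,350)],.038)
U('box inner',[(311,229),(382,229),(383,302),(309,302)],.086)
U('grip',[(404,295)],.17)
U('jar,cup',[(553,337),(535,247)],.08);U('tape',[(455,376)],.02);U('scraper',[(208,236),(182,285)],.005)
m=camera_model('wrist');p,R=pose();print('wristcam in tool',R.inv().apply(-m['R'].T@m['t']-p), R.inv().as_matrix()@m['R'].T, m['camera_matrix'][0])
```

```text
clips [[0.63, 0.276, 0.03], [0.431, -0.321, 0.03], [0.431, -0.396, 0.03], [0.362, -0.318, 0.03]]
black [[0.444, -0.216, 0.03]]
tray corners [[0.653, -0.272, 0.035], [0.64, -0.386, 0.035], [0.505, -0.363, 0.035], [0.521, -0.253, 0.035]]
bar ends [[0.649, 0.06, 0.056], [0.587, 0.026, 0.056]]
cover corners [[0.461, 0.435, 0.006], [0.502, 0.294, 0.006], [0.345, 0.244, 0.006], [0.304, 0.399, 0.006]]
handle [[0.395, 0.371, 0.038], [0.413, 0.295, 0.038]]
box inner [[0.715, 0.136, 0.086], [0.716, -0.043, 0.086], [0.531, -0.046, 0.086], [0.53, 0.138, 0.086]]
grip [[0.538, -0.097, 0.17]]
jar,cup [[0.444, -0.469, 0.08], [0.671, -0.429, 0.08]]
tape [[0.347, -0.229, 0.02]]
scraper [[0.714, 0.417, 0.005], [0.583, 0.481, 0.005]]
wristcam in tool [ 8.17050692e-02  1.50560137e-04 -1.80007534e-01] [[-3.74890908e-04 -9.60333639e-01 -2.78853296e-01]
 [ 9.99999700e-01 -5.48902674e-04  5.45946234e-04]
 [-6.77353853e-04 -2.78853007e-01  9.60333557e-01]] [317.18677944   0.         281.74197554]
```

View pics/t0c.png

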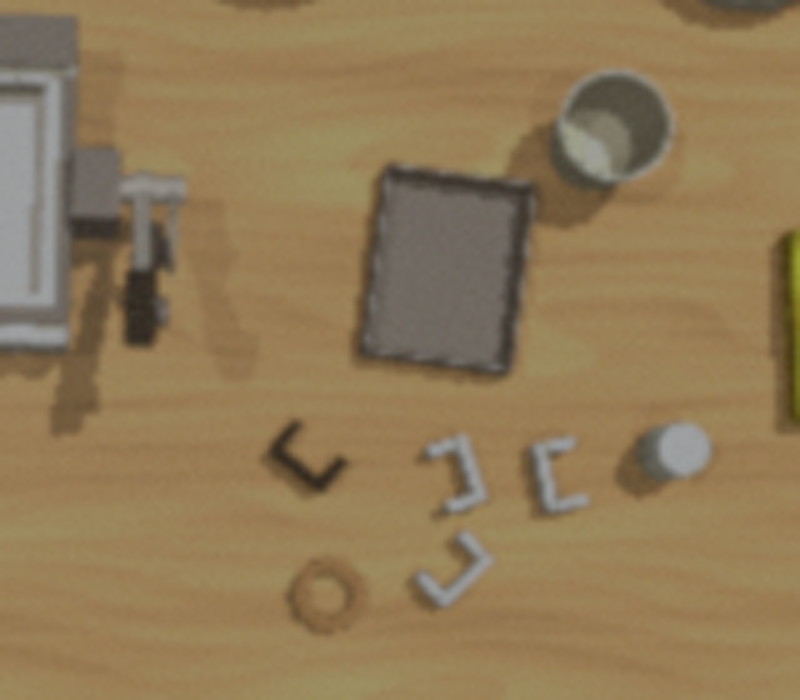

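The crop shows three white clips near (460,475), (560,475) and (455,570), and the black decoy at (305,455). The grey tray and the lever, which is up, also match. I choose the four white clips.

```bash
cat >> h.py <<'E'
def down(yaw):
    a=np.radians(yaw); y=np.array([np.cos(a),np.sin(a),0]); z=np.array([0,0,-1.]); return Ro.from_matrix(np.c_[np.cross(y,z),y,z])
E
cat > go.py <<'E'
import sys; from h import *
a=[float(v) for v in sys.argv[1:]]
R=down(a[3])
if len(a)>4: R=Ro.from_rotvec([0,np.radians(a[4]),0])*R
print(*delta(a[:3],R))
E
python3 go.py 0.585 0.035 0.30 -61
```

```text
[-53.64 -31.38  -9.47] [-3.0000e-02  6.0000e-02  1.3067e+02]
```

```bash
python3 -m crank '[{"z":-9.5,"az":8},{"x":-53.6,"y":-31.4,"z":-9.5,"az":131},{"x":-53.6,"y":-31.4,"z":-9.5,"az":131},{"x":-53.6,"y":-31.4,"z":-9.5,"az":131},{"x":-53.6,"y":-31.4,"z":-9.5,"az":131},{"x":-53.6,"y":-31.4,"z":-9.5,"az":131},{"x":-53.6,"y":-31.4,"z":-9.5,"az":131},{"x":-53.6,"y":-31.4,"z":-9.5,"az":131},{"x":-53.6,"y":-31.4,"z":-9.5,"az":131},{"x":-53.6,"y":-31.4,"z":-9.5,"az":131},{"x":-53.6,"y":-31.4,"z":-9.5,"az":131},{"x":-53.6,"y":-31.4,"z":-9.5,"az":131},{"x":-53.6,"y":-31.4,"z":-9.5,"az":131},{"x":-53.6,"y":-31.4,"z":-9.5,"az":131},{"x":-53.6,"y":-31.4,"z":-9.5,"az":131},{"x":-53.6,"y":-31.4,"z":-9.5,"az":131},{"x":-53.6,"y":-31.4,"z":-9.5,"az":131},{"x":-53.6,"y":-31.4,"z":-9.5,"az":131},{"x":-53.6,"y":-31.4,"z":-9.5,"az":131},{"x":-53.6,"y":-31.4,"z":-9.5,"az":131}]' 20
python3 - <<'E'
from h import *
snap('wrist','w1',scale=1.4); print(pose()[0],read_state()['joints'])
E
```

```text
[0.19101666 0.51561824 0.20512164] [ 1.14939261e+00  3.00264147e-01  1.52129324e+00  1.41277321e-05
  1.32069350e+00 -6.65658259e-02]schema error: expected keys ax, ay, az, x, y, z, hand
```

View pics/w1.png

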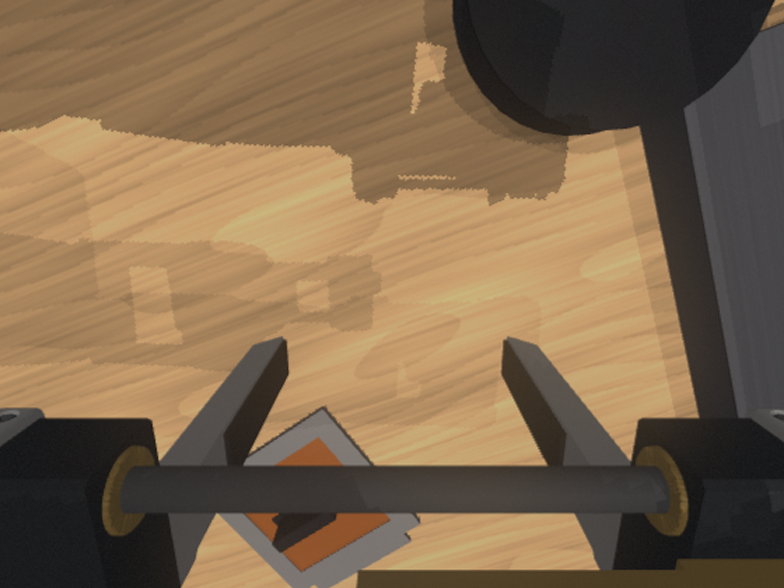

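The call was refused because every key is needed in each row, so the arm is still at its start pose. This view only shows the table and the cover. The image centre lies near the TCP, and the gripper hides the bottom.

```bash
python3 -m crank '[{"x":-3,"y":-2,"z":-5,"ax":0,"ay":0,"az":8,"hand":0},{"x":-53.6,"y":-31.4,"z":-9.5,"ax":0,"ay":0,"az":131,"hand":0},{"x":-53.6,"y":-31.4,"z":-9.5,"ax":0,"ay":0,"az":131,"hand":0},{"x":-53.6,"y":-31.4,"z":-9.5,"ax":0,"ay":0,"az":131,"hand":0},{"x":-53.6,"y":-31.4,"z":-9.5,"ax":0,"ay":0,"az":131,"hand":0},{"x":-53.6,"y":-31.4,"z":-9.5,"ax":0,"ay":0,"az":131,"hand":0},{"x":-53.6,"y":-31.4,"z":-9.5,"ax":0,"ay":0,"az":131,"hand":0},{"x":-53.6,"y":-31.4,"z":-9.5,"ax":0,"ay":0,"az":131,"hand":0},{"x":-53.6,"y":-31.4,"z":-9.5,"ax":0,"ay":0,"az":131,"hand":0},{"x":-53.6,"y":-31.4,"z":-9.5,"ax":0,"ay":0,"az":131,"hand":0},{"x":-53.6,"y":-31.4,"z":-9.5,"ax":0,"ay":0,"az":131,"hand":0},{"x":-53.6,"y":-31.4,"z":-9.5,"ax":0,"ay":0,"az":131,"hand":0},{"x":-53.6,"y":-31.4,"z":-9.5,"ax":0,"ay":0,"az":131,"hand":0},{"x":-53.6,"y":-31.4,"z":-9.5,"ax":0,"ay":0,"az":131,"hand":0},{"x":-53.6,"y":-31.4,"z":-9.5,"ax":0,"ay":0,"az":131,"hand":0},{"x":-53.6,"y":-31.4,"z":-9.5,"ax":0,"ay":0,"az":131,"hand":0},{"x":-53.6,"y":-31.4,"z":-9.5,"ax":0,"ay":0,"az":131,"hand":0},{"x":-53.6,"y":-31.4,"z":-9.5,"ax":0,"ay":0,"az":131,"hand":0},{"x":-53.6,"y":-31.4,"z":-9.5,"ax":0,"ay":0,"az":131,"hand":0},{"x":-53.6,"y":-31.4,"z":-9.5,"ax":0,"ay":0,"az":131,"hand":0}]' 20
python3 - <<'E'
from h import *
snap('wrist','w2',scale=1.4); print(pose()[0],read_state()['joints'])
E
```

```text
time_s: 2.2
eef_pos: [0.5846, 0.0352, 0.3005]
eef_rot: [0.0, 0.969, 0.248, 0.0]
ft_force: [-0.6, 0.9, 0.3]
width: 0.0938
grasp_force: 0.0
[0.58457493 0.03512552 0.30045239] [-2.50597886e-03  3.31480298e-01  1.26240357e+00 -3.56934625e-05
  1.54772515e+00  1.06717971e+00]
```

View pics/w2.png

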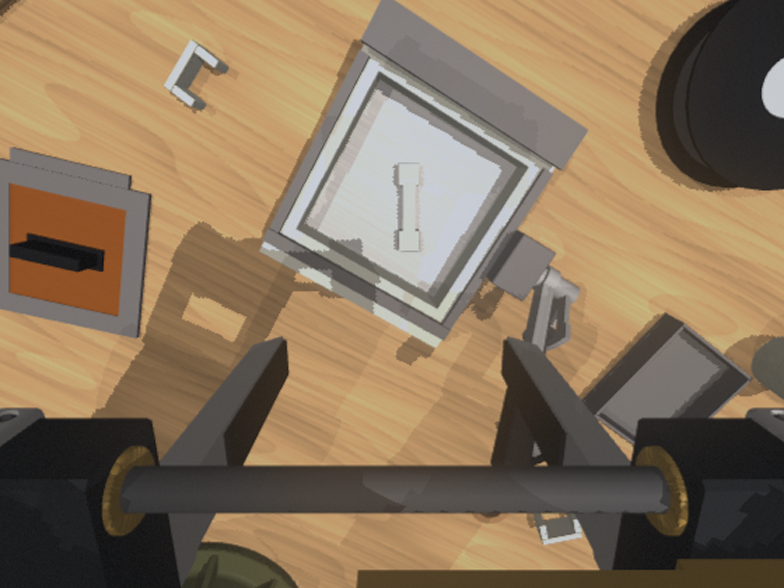

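The wrist view shows the bar with its ends at (407,163) and (408,250). The chamber's corners are near (383,75), (525,165), (437,305) and (298,237). It also shows the left clip at (192,72), the cover, the lever and the tray.

Run:
```python
from h import *
def U(n,px,z): q=unproj('w2',np.array(px)/1.4,z); print(n,np.round(q,3).tolist()); return q
b=U('bar',[(407,165),(408,250)],.056); print('mid',b.mean(0),np.degrees(np.arctan2(*(b[0]-b[1])[[1,0]])),np.linalg.norm(b[0]-b[1]))
c=U('chamber top',[(383,75),(525,165),(437,305),(298,237)],.08); print(c.mean(0),np.linalg.norm(c-np.roll(c,1,0),axis=1))
U('lip top',[(395,0),(587,130),(555,170),(360,42)],.1)
U('frontrim',[(262,243),(438,347)],.06)
c=U('clip',[(193,41),(166,87),(226,67),(202,109)],.03)
U('cover',[(151,195),(137,337),(0,157)],.006); U('tray',[(666,314),(748,380),(597,414)],.035)
U('handle',[(9,247),(78,262),(103,248)],.038)
recrop('w2','w2c',(180,0,440,260),3)
```

```text
bar [[0.66, 0.064, 0.056], [0.591, 0.024, 0.056]]
mid [0.62577662 0.04418784 0.056     ] 29.843719330801825 0.07915523216351665
chamber top [[0.713, 0.116, 0.08], [0.709, -0.025, 0.08], [0.562, -0.022, 0.08], [0.558, 0.121, 0.08]]
[0.63533148 0.04732594 0.08      ] [0.15495113 0.14175164 0.14679681 0.14314374]
lip top [[0.759, 0.131, 0.1], [0.753, -0.049, 0.1], [0.715, -0.044, 0.1], [0.722, 0.141, 0.1]]
frontrim [[0.531, 0.151, 0.06], [0.519, -0.051, 0.06]]
clip [[0.662, 0.286, 0.03], [0.614, 0.294, 0.03], [0.656, 0.252, 0.03], [0.612, 0.258, 0.03]]
cover [[0.506, 0.283, 0.006], [0.347, 0.242, 0.006], [0.468, 0.431, 0.006]]
tray [[0.66, -0.251, 0.035], [0.642, -0.379, 0.035], [0.527, -0.258, 0.035]]
handle [[0.398, 0.377, 0.038], [0.417, 0.311, 0.038], [0.443, 0.293, 0.038]]
```

View pics/w2c.png

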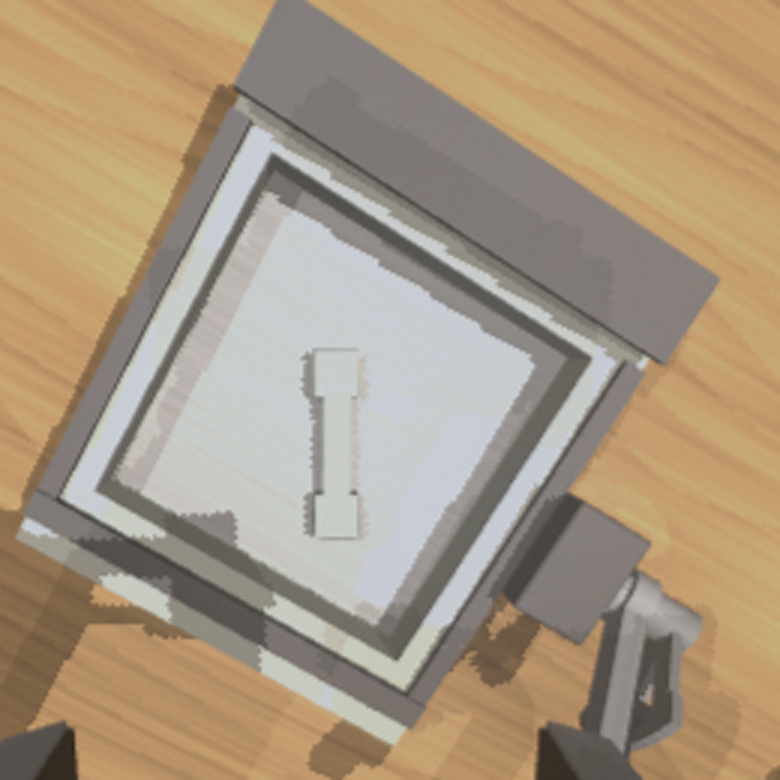

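```bash
cat >> h.py <<'E'
from scipy.optimize import least_squares
def fit(fn,P,px,x0):
    P=np.array(P,float); px=np.array(px,float)
    def W(p): c,s=np.cos(p[2]),np.sin(p[2]); return np.c_[P[:,0]*c-P[:,1]*s+p[0],P[:,0]*s+P[:,1]*c+p[1],P[:,2]]
    r=least_squares(lambda p:(proj(fn,W(p))-px).ravel(),x0,loss='soft_l1')
    print('fit',np.round(r.x[:2],4),'yaw',round(np.degrees(r.x[2]),2),'resid px',np.round(proj(fn,W(r.x))-px,1).tolist()); return r.x
E
python3 - <<'E'
from h import *
s=lambda a:np.array(a)/3+[180,0]
fit('w2',[(.075,.075,.08),(.075,-.075,.08),(-.075,-.075,.08),(-.075,.075,.08),(-.085,.086,.088),(-.085,-.086,.088),(.084,.095,.1),(.084,-.095,.1)],
 s([(273,155),(590,358),(398,660),(97,488),(60,500),(408,692),(235,90),(660,362)]),[.63,.047,0])
q=lambda a:np.array(a)/1.4
fit('w2',[(.083,-.082,.006),(-.083,-.082,.006),(.097,-.06,.006)],q([(151,195),(137,337),(130,176)]),[.41,.34,.25])
fit('w2',[(.07,.055,.035),(.07,-.055,.035),(-.07,.055,.035)],q([(666,314),(748,380),(597,414)]),[.58,-.32,-.1])
# clip legs toward +x local ; local z-rot
fit('w2',[(-.015,.025,.03),(-.015,-.025,.03),(.015,.025,.03),(.015,-.025,.03)],q([(166,87),(193,41),(190,109),(217,62)]),[.63,.27,-1.57])
print(delta([.6265,.0445,.1],down(-60)))
E
```

```text
fit [0.6366 0.048 ] yaw -1.59 resid px [[-0.4, -1.0], [1.2, -0.3], [0.0, 0.4], [-0.6, 0.8], [-1.2, 0.2], [0.4, 1.9], [-0.4, -1.4], [1.6, 0.6]]
fit [0.405  0.3418] yaw 14.63 resid px [[-0.3, -0.4], [-0.1, 0.7], [0.3, -0.1]]
fit [ 0.5886 -0.3086] yaw -2.95 resid px [[4.0, 0.9], [-0.1, -10.7], [-6.0, 0.4]]
fit [0.6127 0.2684] yaw -33.66 resid px [[-2.3, -1.6], [0.5, 67.2], [-0.4, -29.1], [2.0, 41.1]]
(array([ 4.13,  1.19, 20.05]), array([ 0.  ,  0.  , -1.29]))
```

```bash
python3 -m crank '[{"x":4.1,"y":1.2,"z":3,"ax":0,"ay":0,"az":-1.3,"hand":0},{"x":4.1,"y":1.2,"z":8,"ax":0,"ay":0,"az":-1.3,"hand":0.3},{"x":4.1,"y":1.2,"z":13,"ax":0,"ay":0,"az":-1.3,"hand":0.3},{"x":4.1,"y":1.2,"z":18,"ax":0,"ay":0,"az":-1.3,"hand":0.3},{"x":4.1,"y":1.2,"z":22,"ax":0,"ay":0,"az":-1.3,"hand":0.3},{"x":4.1,"y":1.2,"z":24.5,"ax":0,"ay":0,"az":-1.3,"hand":0.3},{"x":4.1,"y":1.2,"z":25.6,"ax":0,"ay":0,"az":-1.3,"hand":0.3},{"x":4.1,"y":1.2,"z":25.6,"ax":0,"ay":0,"az":-1.3,"hand":0.6},{"x":4.1,"y":1.2,"z":25.6,"ax":0,"ay":0,"az":-1.3,"hand":1},{"x":4.1,"y":1.2,"z":25.6,"ax":0,"ay":0,"az":-1.3,"hand":1},{"x":4.1,"y":1.2,"z":25.6,"ax":0,"ay":0,"az":-1.3,"hand":1},{"x":4.1,"y":1.2,"z":25.6,"ax":0,"ay":0,"az":-1.3,"hand":1},{"x":4.1,"y":1.2,"z":25.6,"ax":0,"ay":0,"az":-1.3,"hand":1},{"x":4.1,"y":1.2,"z":21,"ax":0,"ay":0,"az":-1.3,"hand":1},{"x":4.1,"y":1.2,"z":16,"ax":0,"ay":0,"az":-1.3,"hand":1},{"x":4.1,"y":1.2,"z":11,"ax":0,"ay":0,"az":-1.3,"hand":1},{"x":4.1,"y":1.2,"z":6,"ax":0,"ay":0,"az":-1.3,"hand":1},{"x":4.1,"y":1.2,"z":1,"ax":0,"ay":0,"az":-1.3,"hand":1},{"x":4.1,"y":1.2,"z":0,"ax":0,"ay":0,"az":-1.3,"hand":1}]' 25; python3 go.py .58 -.318 .30 -60;  python3 go.py .58 -.318 .035 -15
```

```text
time_s: 4.15
eef_pos: [0.6273, 0.0443, 0.3073]
eef_rot: [0.001, 0.966, 0.259, 0.005]
ft_force: [-0.5, -0.5, -0.8]
width: 0.0006
grasp_force: 0.0
[-22.2   29.02   0.68] [ 0.26 -0.47 -0.02]
[-22.42  28.9   27.18] [  0.44  -0.34 -45.02]
```

Run:
```python
from h import *
snap('wrist','w3',crop=(130,0,430,260),scale=2.5); print(pose()[0])
```

```text
[0.62711407 0.04426289 0.3056288 ]
```

View pics/w3.png

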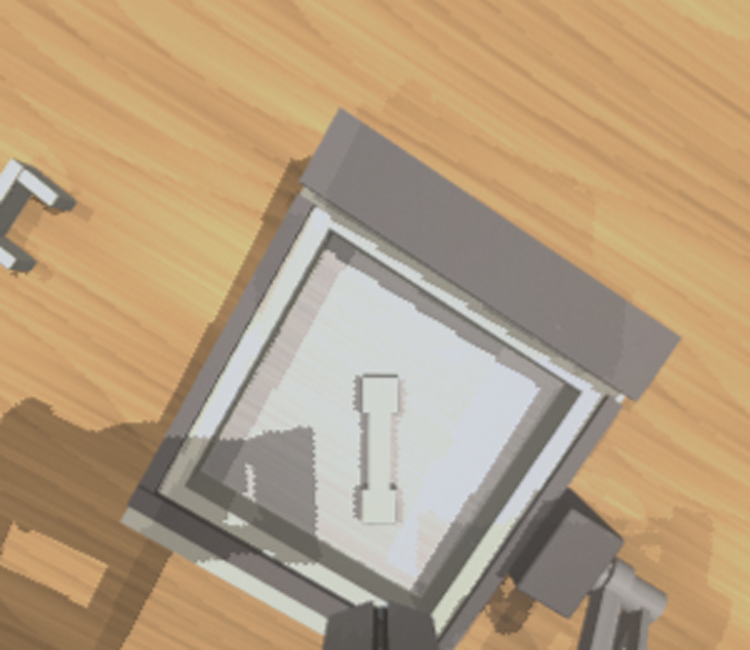

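The bar is still in place, with ends at crop (380,377) and (380,523). I either never reached it or slipped over it.

Run:
```python
from h import *
s=lambda a:np.array(a)/2.5+[130,0]
b=unproj('w3',s([(380,375),(380,523)]),.056);print(b,b.mean(0))
fit('w3',[(.075,.075,.08),(.075,-.075,.08),(-.075,-.075,.08),(-.075,.075,.08),(-.085,.086,.088)],
 s([(330,230),(583,390),(432,610),(185,482),(158,492)]),[.63,.047,0])
print(proj('w3',[pose()[0]]), camera_model('wrist')['t'])
p,R=pose(); m=camera_model('wrist'); print(R.inv().apply(-m['R'].T@m['t']-p))
d=np.load('pics/w3.npz'); print(-d['R'].T@d['t'])
```

```text
[[0.66240378 0.0637058  0.056     ]
 [0.59100307 0.02254282 0.056     ]] [0.62670342 0.04312431 0.056     ]
fit [0.6378 0.048 ] yaw -1.32 resid px [[0.3, -2.3], [1.0, -1.1], [-1.5, 4.6], [0.6, 0.9], [-1.2, 0.4]]
[[282.43432631 254.14148509]] [-0.27535811  0.48941153  0.64235008]
[ 0.08124147 -0.00036185 -0.17998656]
[0.69597684 0.08514721 0.48613326]
```

Position is right, so the fingers probably closed too slowly. I'll repeat it, stopping while gripped.

```bash
python3 -m crank '[{"x":0,"y":0,"z":5,"ax":0,"ay":0,"az":0,"hand":0.5},{"x":0,"y":0,"z":10,"ax":0,"ay":0,"az":0,"hand":0.5},{"x":0,"y":0,"z":15,"ax":0,"ay":0,"az":0,"hand":0.5},{"x":0,"y":0,"z":20,"ax":0,"ay":0,"az":0,"hand":0.5},{"x":0,"y":0,"z":24,"ax":0,"ay":0,"az":0,"hand":0.5},{"x":0,"y":0,"z":25.6,"ax":0,"ay":0,"az":0,"hand":0.5},{"x":0,"y":0,"z":25.6,"ax":0,"ay":0,"az":0,"hand":0.5},{"x":0,"y":0,"z":25.6,"ax":0,"ay":0,"az":0,"hand":0.5}]' 25; python3 go.py .627 .0437 .043 -60
```

```text
time_s: 5.0
eef_pos: [0.6263, 0.0442, 0.0445]
eef_rot: [-0.0, 0.966, 0.259, -0.0]
ft_force: [0.2, 0.1, -0.4]
width: 0.0468
grasp_force: 0.0
[0.03 0.08 0.15] [-0.    0.01 -0.03]
```

```bash
python3 -m crank '[{"x":0,"y":0,"z":0.1,"ax":0,"ay":0,"az":0,"hand":1},{"x":0,"y":0,"z":0.1,"ax":0,"ay":0,"az":0,"hand":1},{"x":0,"y":0,"z":0.1,"ax":0,"ay":0,"az":0,"hand":1},{"x":0,"y":0,"z":0.1,"ax":0,"ay":0,"az":0,"hand":1},{"x":0,"y":0,"z":0.1,"ax":0,"ay":0,"az":0,"hand":1},{"x":0,"y":0,"z":0.1,"ax":0,"ay":0,"az":0,"hand":1}]' 25
```

```text
time_s: 5.6
eef_pos: [0.6264, 0.0442, 0.0436]
eef_rot: [0.0, 0.966, 0.259, 0.0]
ft_force: [-0.9, -0.4, 0.4]
width: 0.0119
grasp_force: 25.0
```

```bash
python3 -m crank '[{"x":0,"y":0,"z":-2,"ax":0,"ay":0,"az":0,"hand":1},{"x":0,"y":0,"z":-5,"ax":0,"ay":0,"az":0,"hand":1},{"x":0,"y":0,"z":-9,"ax":0,"ay":0,"az":0,"hand":1},{"x":0,"y":0,"z":-13,"ax":0,"ay":0,"az":0,"hand":1},{"x":0,"y":0,"z":-17,"ax":0,"ay":0,"az":0,"hand":1},{"x":0,"y":0,"z":-21,"ax":0,"ay":0,"az":0,"hand":1},{"x":0,"y":0,"z":-23,"ax":0,"ay":0,"az":0,"hand":1},{"x":0,"y":0,"z":-23,"ax":0,"ay":0,"az":0,"hand":1}]'; python3 go.py .58 -.318 .2735 -75
```

```text
time_s: 6.4
eef_pos: [0.6271, 0.0443, 0.2767]
eef_rot: [0.001, 0.966, 0.259, 0.003]
ft_force: [-0.4, -0.4, -0.7]
width: 0.0122
grasp_force: 25.0
[-22.18  29.03   0.29] [ 0.11 -0.28 14.97]
```

```bash
python3 -m crank '[{"x":-2,"y":3,"z":0,"ax":0,"ay":0,"az":5,"hand":1},{"x":-5,"y":7,"z":0,"ax":0,"ay":0,"az":10,"hand":1},{"x":-8,"y":11,"z":0,"ax":0,"ay":0,"az":15,"hand":1},{"x":-11,"y":15,"z":0,"ax":0,"ay":0,"az":20,"hand":1},{"x":-14,"y":19,"z":0,"ax":0,"ay":0,"az":25,"hand":1},{"x":-17,"y":23,"z":0,"ax":0,"ay":0,"az":30,"hand":1},{"x":-20,"y":26,"z":0,"ax":0,"ay":0,"az":35,"hand":1},{"x":-22.2,"y":29,"z":3,"ax":0,"ay":0,"az":37,"hand":1},{"x":-22.2,"y":29,"z":7,"ax":0,"ay":0,"az":37,"hand":1},{"x":-22.2,"y":29,"z":11,"ax":0,"ay":0,"az":37,"hand":1},{"x":-22.2,"y":29,"z":15,"ax":0,"ay":0,"az":37,"hand":1},{"x":-22.2,"y":29,"z":19,"ax":0,"ay":0,"az":37,"hand":1},{"x":-22.2,"y":29,"z":23,"ax":0,"ay":0,"az":37,"hand":1},{"x":-22.2,"y":29,"z":25.8,"ax":0,"ay":0,"az":37,"hand":1},{"x":-22.2,"y":29,"z":25.8,"ax":0,"ay":0,"az":37,"hand":1},{"x":-22.2,"y":29,"z":25.8,"ax":0,"ay":0,"az":37,"hand":1}]'
```

```text
time_s: 8.0
eef_pos: [0.5786, -0.3177, 0.0152]
eef_rot: [-0.0, 0.998, -0.061, -0.001]
ft_force: [0.7, -0.1, 0.3]
width: 0.0113
grasp_force: 25.0
```

```bash
python3 -m crank '[{"x":0,"y":0,"z":0.2,"ax":0,"ay":0,"az":0,"hand":0.5},{"x":0,"y":0,"z":0.2,"ax":0,"ay":0,"az":0,"hand":0.5},{"x":0,"y":0,"z":0.2,"ax":0,"ay":0,"az":0,"hand":0.5},{"x":0,"y":0,"z":0.2,"ax":0,"ay":0,"az":0,"hand":0.5},{"x":0,"y":0,"z":-4,"ax":0,"ay":0,"az":0,"hand":0.5},{"x":0,"y":0,"z":-9,"ax":0,"ay":0,"az":0,"hand":0.5},{"x":0,"y":0,"z":-14,"ax":0,"ay":0,"az":0,"hand":0},{"x":-5,"y":0,"z":-19,"ax":0,"ay":0,"az":0,"hand":0},{"x":-10,"y":0,"z":-22,"ax":0,"ay":0,"az":0,"hand":0},{"x":-15,"y":0,"z":-22,"ax":0,"ay":0,"az":0,"hand":0},{"x":-20,"y":0,"z":-22,"ax":0,"ay":0,"az":0,"hand":0},{"x":-23,"y":0,"z":-22,"ax":0,"ay":0,"az":0,"hand":0},{"x":-23,"y":0,"z":-22,"ax":0,"ay":0,"az":0,"hand":0}]'
python3 - <<'E'
from h import *
snap('wrist','w4',scale=1.4); print(pose()[0])
E
```

```text
time_s: 9.3
eef_pos: [0.3472, -0.2891, 0.2364]
eef_rot: [0.001, 0.998, -0.062, 0.0]
ft_force: [-0.3, 0.8, -0.0]
width: 0.094
grasp_force: 0.0
[ 0.34877888 -0.28965444  0.23658111]
```

View pics/w4.png

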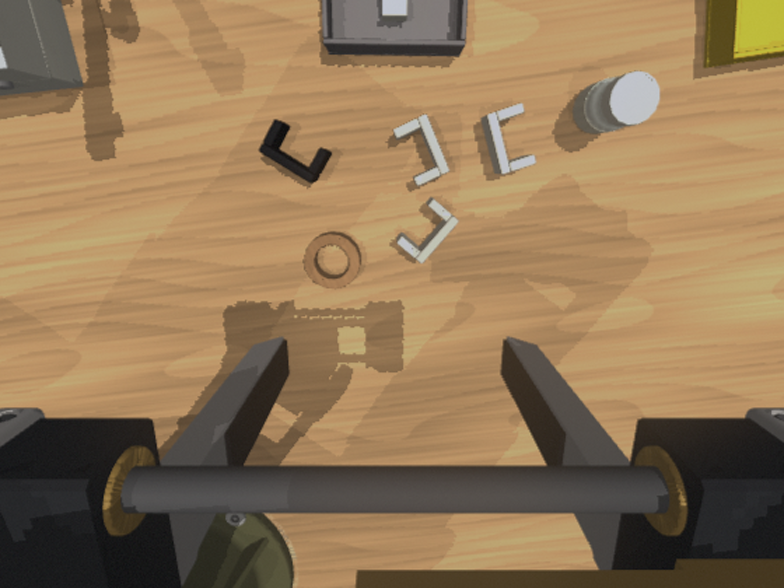

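The view shows the bar in the grey tray at (395,5). The white clips are A (425,148), B (508,138) and C (428,232); the black decoy is at (295,152).

Run:
```python
from h import *
q=lambda a:np.array(a)/1.4
P=[(-.015,-.025,.03),(-.015,.025,.03),(.015,-.025,.03),(.015,.025,.03)]
D={'A':([(428,116),(448,170),(394,131),(415,183)],1.5),'B':([(505,173),(487,115),(535,160),(522,104)],-1.5),'C':([(457,220),(420,261),(432,200),(398,238)],.8)}
for n,(px,y0) in D.items():
    r=fit('w4',P,q(px),[.43,-.33,y0]); c=np.array([np.cos(r[2]),np.sin(r[2])]); g=r[:2]-.011*c
    print(n,'grasp',np.round(g,4),'local x yaw',round(np.degrees(r[2]),1)); 
    for k in (0,180): print('   ',*delta([*g,.1],down(np.degrees(r[2])+k)))
# left clip from w2: local x towards -y
r=fit('w2',[(-.015,.025,.03),(-.015,-.025,.03),(.015,.025,.03),(.015,-.025,.03)],q([(193,41),(165,86),(226,67),(200,109)])*1.0,[.63,.27,-1.57])
print(read_state()['joints'])
```

```text
fit [ 0.4367 -0.323 ] yaw 104.91 resid px [[-0.3, -1.5], [0.5, 2.1], [-0.5, -1.7], [0.4, 2.6]]
A grasp [ 0.4395 -0.3337] local x yaw 104.9
    [ 9.52  3.22 13.68] [-1.0000e-01 -1.3000e-01  1.5796e+02]
    [ 9.52  3.22 13.68] [  0.1   -0.08 -22.04]
fit [ 0.4373 -0.3989] yaw -76.54 resid px [[-0.6, 0.9], [-0.4, -0.2], [2.6, 0.8], [-0.0, -2.4]]
B grasp [ 0.4347 -0.3882] local x yaw -76.5
    [ 9.73  8.7  13.69] [  0.09  -0.08 -20.59]
    [ 9.73  8.7  13.69] [-1.1000e-01 -1.3000e-01  1.5941e+02]
fit [ 0.3712 -0.32  ] yaw 41.46 resid px [[1.0, -0.3], [-0.4, 0.7], [0.7, -2.8], [-2.7, 1.3]]
C grasp [ 0.3629 -0.3273] local x yaw 41.5
    [ 1.85  3.54 13.67] [ 1.500e-01  5.000e-02 -1.386e+02]
    [ 1.85  3.54 13.67] [ 4.00e-02 -1.20e-01  4.14e+01]
fit [0.6355 0.2737] yaw -102.22 resid px [[2.8, 0.2], [1.3, 0.4], [-1.3, -1.3], [-4.4, 0.2]]
[-7.73792738e-01  5.54862905e-02  1.73521583e+00 -1.30942369e-04
  1.34878945e+00  9.21525483e-01]
```

```bash
python3 -m crank '[{"x":4,"y":3,"z":2,"ax":0,"ay":0,"az":-8,"hand":0.58},{"x":8,"y":6,"z":5,"ax":0,"ay":0,"az":-16,"hand":0.58},{"x":9.7,"y":8.7,"z":9,"ax":0,"ay":0,"az":-20.6,"hand":0.58},{"x":9.7,"y":8.7,"z":13,"ax":0,"ay":0,"az":-20.6,"hand":0.58},{"x":9.7,"y":8.7,"z":17,"ax":0,"ay":0,"az":-20.6,"hand":0.58},{"x":9.7,"y":8.7,"z":20.5,"ax":0,"ay":0,"az":-20.6,"hand":0.58},{"x":9.7,"y":8.7,"z":22.8,"ax":0,"ay":0,"az":-20.6,"hand":0.58},{"x":9.7,"y":8.7,"z":22.8,"ax":0,"ay":0,"az":-20.6,"hand":0.58},{"x":9.7,"y":8.7,"z":22.8,"ax":0,"ay":0,"az":-20.6,"hand":1},{"x":9.7,"y":8.7,"z":22.8,"ax":0,"ay":0,"az":-20.6,"hand":1},{"x":9.7,"y":8.7,"z":22.8,"ax":0,"ay":0,"az":-20.6,"hand":1},{"x":9.7,"y":8.7,"z":22.8,"ax":0,"ay":0,"az":-20.6,"hand":1},{"x":9.7,"y":8.7,"z":22.8,"ax":0,"ay":0,"az":-20.6,"hand":1},{"x":9.7,"y":8.7,"z":22.8,"ax":0,"ay":0,"az":-20.6,"hand":1}]' 25
```

```text
time_s: 10.75
eef_pos: [0.4366, -0.3883, 0.0083]
eef_rot: [0.001, 0.993, 0.118, 0.0]
ft_force: [-0.6, 0.5, 7.7]
width: 0.0078
grasp_force: 25.0
```

```bash
python3 -m crank '[{"x":0,"y":0,"z":-3,"ax":0,"ay":0,"az":0,"hand":1},{"x":0,"y":0,"z":-7,"ax":0,"ay":0,"az":0,"hand":1},{"x":0,"y":0,"z":-11,"ax":0,"ay":0,"az":0,"hand":1},{"x":0,"y":0,"z":-15,"ax":0,"ay":0,"az":0,"hand":1},{"x":0,"y":0,"z":-19,"ax":0,"ay":0,"az":0,"hand":1},{"x":0,"y":0,"z":-23,"ax":0,"ay":0,"az":0,"hand":1},{"x":0,"y":0,"z":-27,"ax":0,"ay":0,"az":0,"hand":1},{"x":0,"y":0,"z":-27,"ax":0,"ay":0,"az":0,"hand":1}]'; python3 go.py .665 .0072 .278 -1.5
```

```text
time_s: 11.55
eef_pos: [0.4371, -0.3888, 0.2834]
eef_rot: [0.004, 0.993, 0.118, 0.003]
ft_force: [0.7, -0.6, -0.4]
width: 0.0076
grasp_force: 25.0
[ 31.44 -33.16   0.43] [ 5.500e-01  6.000e-02 -7.493e+01]
```

```bash
python3 -m crank '[{"x":3,"y":-3,"z":0,"ax":0,"ay":0,"az":-7,"hand":1},{"x":6,"y":-6,"z":0,"ax":0,"ay":0,"az":-14,"hand":1},{"x":9,"y":-9,"z":0,"ax":0,"ay":0,"az":-21,"hand":1},{"x":12,"y":-12.5,"z":0,"ax":0,"ay":0,"az":-28,"hand":1},{"x":15,"y":-16,"z":0,"ax":0,"ay":0,"az":-35,"hand":1},{"x":18,"y":-19,"z":0,"ax":0,"ay":0,"az":-43,"hand":1},{"x":21,"y":-22,"z":0,"ax":0,"ay":0,"az":-50,"hand":1},{"x":24,"y":-25,"z":0,"ax":0,"ay":0,"az":-58,"hand":1},{"x":27,"y":-28.5,"z":0,"ax":0,"ay":0,"az":-66,"hand":1},{"x":30,"y":-32,"z":0,"ax":0,"ay":0,"az":-74,"hand":1},{"x":31.4,"y":-33.2,"z":1,"ax":0,"ay":0,"az":-75,"hand":1},{"x":31.4,"y":-33.2,"z":5,"ax":0,"ay":0,"az":-75,"hand":1},{"x":31.4,"y":-33.2,"z":9,"ax":0,"ay":0,"az":-75,"hand":1},{"x":31.4,"y":-33.2,"z":13,"ax":0,"ay":0,"az":-75,"hand":1},{"x":31.4,"y":-33.2,"z":17,"ax":0,"ay":0,"az":-75,"hand":1},{"x":31.4,"y":-33.2,"z":20,"ax":0,"ay":0,"az":-75,"hand":1},{"x":31.4,"y":-33.2,"z":22,"ax":0,"ay":0,"az":-75,"hand":1},{"x":31.4,"y":-33.2,"z":22.8,"ax":0,"ay":0,"az":-75,"hand":1},{"x":31.4,"y":-33.2,"z":22.8,"ax":0,"ay":0,"az":-75,"hand":1}]'; python3 go.py .665 .0072 .049 -1.5
```

```text
time_s: 13.45
eef_pos: [0.663, 0.0084, 0.0487]
eef_rot: [-0.001, 0.716, 0.698, -0.001]
ft_force: [-0.3, -0.4, -0.7]
width: 0.0076
grasp_force: 25.0
[-0.12  0.2  -0.03] [-0.09  0.    0.07]
```

```bash
python3 -m crank '[{"x":0,"y":0,"z":0,"ax":0,"ay":0,"az":0,"hand":0.62},{"x":0,"y":0,"z":0,"ax":0,"ay":0,"az":0,"hand":0.62},{"x":0,"y":0,"z":0,"ax":0,"ay":0,"az":0,"hand":0.62},{"x":0,"y":0,"z":0,"ax":0,"ay":0,"az":0,"hand":0.62},{"x":0,"y":0,"z":-3,"ax":0,"ay":0,"az":0,"hand":0.62},{"x":0,"y":0,"z":-7,"ax":0,"ay":0,"az":0,"hand":0.62},{"x":0,"y":0,"z":-12,"ax":0,"ay":0,"az":0,"hand":0.6},{"x":0,"y":0,"z":-17,"ax":0,"ay":0,"az":0,"hand":0.6},{"x":0,"y":0,"z":-22,"ax":0,"ay":0,"az":0,"hand":0.6},{"x":0,"y":0,"z":-22,"ax":0,"ay":0,"az":0,"hand":0.6},{"x":0,"y":0,"z":-22,"ax":0,"ay":0,"az":0,"hand":0.6}]'; python3 go.py .4395 -.3337 .008 -75.1
```

```text
time_s: 14.55
eef_pos: [0.6637, 0.0084, 0.2702]
eef_rot: [0.001, 0.716, 0.698, 0.001]
ft_force: [-0.2, 0.3, -1.5]
width: 0.0377
grasp_force: 0.0
[-34.76 -21.61  26.19] [ 9.000e-02 -7.000e-02  7.367e+01]
```

```bash
python3 -m crank '[{"x":-4,"y":-2.5,"z":0,"ax":0,"ay":0,"az":8,"hand":0.6},{"x":-8,"y":-5,"z":0,"ax":0,"ay":0,"az":16,"hand":0.6},{"x":-12,"y":-7.5,"z":0,"ax":0,"ay":0,"az":24,"hand":0.6},{"x":-16,"y":-10,"z":0,"ax":0,"ay":0,"az":32,"hand":0.6},{"x":-20,"y":-12.5,"z":0,"ax":0,"ay":0,"az":40,"hand":0.6},{"x":-24,"y":-15,"z":0,"ax":0,"ay":0,"az":48,"hand":0.6},{"x":-28,"y":-17.5,"z":0,"ax":0,"ay":0,"az":56,"hand":0.6},{"x":-32,"y":-20,"z":0,"ax":0,"ay":0,"az":64,"hand":0.6},{"x":-34.8,"y":-21.6,"z":3,"ax":0,"ay":0,"az":72,"hand":0.6},{"x":-34.8,"y":-21.6,"z":7,"ax":0,"ay":0,"az":73.7,"hand":0.6},{"x":-34.8,"y":-21.6,"z":12,"ax":0,"ay":0,"az":73.7,"hand":0.6},{"x":-34.8,"y":-21.6,"z":17,"ax":0,"ay":0,"az":73.7,"hand":0.6},{"x":-34.8,"y":-21.6,"z":21,"ax":0,"ay":0,"az":73.7,"hand":0.6},{"x":-34.8,"y":-21.6,"z":24.5,"ax":0,"ay":0,"az":73.7,"hand":0.6},{"x":-34.8,"y":-21.6,"z":26.1,"ax":0,"ay":0,"az":73.7,"hand":0.6},{"x":-34.8,"y":-21.6,"z":26.1,"ax":0,"ay":0,"az":73.7,"hand":0.6}]'; python3 go.py .4395 -.3337 .008 -75.1
```

```text
time_s: 16.15
eef_pos: [0.437, -0.3323, 0.0047]
eef_rot: [-0.003, 0.992, 0.129, -0.002]
ft_force: [0.2, 0.6, 0.1]
width: 0.0376
grasp_force: 0.0
[ 0.21  0.19 -0.33] [-0.33  0.22 -0.03]
```

```bash
python3 -m crank '[{"x":0,"y":0,"z":0,"ax":0,"ay":0,"az":0,"hand":1},{"x":0,"y":0,"z":0,"ax":0,"ay":0,"az":0,"hand":1},{"x":0,"y":0,"z":0,"ax":0,"ay":0,"az":0,"hand":1},{"x":0,"y":0,"z":0,"ax":0,"ay":0,"az":0,"hand":1},{"x":0,"y":0,"z":0,"ax":0,"ay":0,"az":0,"hand":1}]' 25
```

```text
time_s: 16.65
eef_pos: [0.4392, -0.3343, 0.0091]
eef_rot: [0.0, 0.992, 0.129, 0.0]
ft_force: [-0.3, 0.7, 5.6]
width: 0.0075
grasp_force: 25.0
```

```bash
python3 -m crank '[{"x":0,"y":0,"z":-3,"ax":0,"ay":0,"az":0,"hand":1},{"x":0,"y":0,"z":-7,"ax":0,"ay":0,"az":0,"hand":1},{"x":0,"y":0,"z":-11,"ax":0,"ay":0,"az":0,"hand":1},{"x":0,"y":0,"z":-15,"ax":0,"ay":0,"az":0,"hand":1},{"x":0,"y":0,"z":-19,"ax":0,"ay":0,"az":0,"hand":1},{"x":0,"y":0,"z":-23,"ax":0,"ay":0,"az":0,"hand":1},{"x":0,"y":0,"z":-27,"ax":0,"ay":0,"az":0,"hand":1},{"x":0,"y":0,"z":-27,"ax":0,"ay":0,"az":0,"hand":1}]'; python3 go.py .607 .0088 .278 -1.5
```

```text
time_s: 17.45
eef_pos: [0.4399, -0.3349, 0.2842]
eef_rot: [0.003, 0.992, 0.129, 0.003]
ft_force: [0.2, 0.2, -0.1]
width: 0.0076
grasp_force: 25.0
[ 24.96 -28.93   0.53] [ 5.400e-01  2.000e-02 -7.363e+01]
```

```bash
python3 -m crank '[{"x":3,"y":-3,"z":0,"ax":0,"ay":0,"az":-8,"hand":1},{"x":6,"y":-6,"z":0,"ax":0,"ay":0,"az":-16,"hand":1},{"x":9,"y":-9,"z":0,"ax":0,"ay":0,"az":-24,"hand":1},{"x":12,"y":-13,"z":0,"ax":0,"ay":0,"az":-32,"hand":1},{"x":15,"y":-17,"z":0,"ax":0,"ay":0,"az":-40,"hand":1},{"x":18,"y":-20,"z":0,"ax":0,"ay":0,"az":-48,"hand":1},{"x":21,"y":-24,"z":0,"ax":0,"ay":0,"az":-56,"hand":1},{"x":23.5,"y":-27,"z":0,"ax":0,"ay":0,"az":-64,"hand":1},{"x":25,"y":-28.8,"z":0,"ax":0,"ay":0,"az":-72,"hand":1},{"x":25,"y":-28.8,"z":2,"ax":0,"ay":0,"az":-73.6,"hand":1},{"x":25,"y":-28.8,"z":6,"ax":0,"ay":0,"az":-73.6,"hand":1},{"x":25,"y":-28.8,"z":10,"ax":0,"ay":0,"az":-73.6,"hand":1},{"x":25,"y":-28.8,"z":14,"ax":0,"ay":0,"az":-73.6,"hand":1},{"x":25,"y":-28.8,"z":17.5,"ax":0,"ay":0,"az":-73.6,"hand":1},{"x":25,"y":-28.8,"z":20.5,"ax":0,"ay":0,"az":-73.6,"hand":1},{"x":25,"y":-28.8,"z":22,"ax":0,"ay":0,"az":-73.6,"hand":1},{"x":25,"y":-28.8,"z":22.8,"ax":0,"ay":0,"az":-73.6,"hand":1},{"x":25,"y":-28.8,"z":22.8,"ax":0,"ay":0,"az":-73.6,"hand":1}]'; python3 go.py .607 .0088 .049 -1.5
```

```text
time_s: 19.25
eef_pos: [0.6068, 0.0084, 0.0505]
eef_rot: [0.0, 0.716, 0.698, 0.0]
ft_force: [-0.2, 0.1, 0.6]
width: 0.0076
grasp_force: 25.0
[0.04 0.02 0.15] [ 0.    0.   -0.03]
```

```bash
python3 -m crank '[{"x":0,"y":0,"z":0,"ax":0,"ay":0,"az":0,"hand":0.62},{"x":0,"y":0,"z":0,"ax":0,"ay":0,"az":0,"hand":0.62},{"x":0,"y":0,"z":0,"ax":0,"ay":0,"az":0,"hand":0.62},{"x":0,"y":0,"z":0,"ax":0,"ay":0,"az":0,"hand":0.62},{"x":0,"y":0,"z":-3,"ax":0,"ay":0,"az":0,"hand":0.62},{"x":0,"y":0,"z":-7,"ax":0,"ay":0,"az":0,"hand":0.62},{"x":0,"y":0,"z":-12,"ax":0,"ay":0,"az":0,"hand":0.6},{"x":0,"y":0,"z":-17,"ax":0,"ay":0,"az":0,"hand":0.6},{"x":0,"y":0,"z":-22,"ax":0,"ay":0,"az":0,"hand":0.6},{"x":0,"y":0,"z":-22,"ax":0,"ay":0,"az":0,"hand":0.6},{"x":0,"y":0,"z":-22,"ax":0,"ay":0,"az":0,"hand":0.6}]'; python3 go.py .3629 -.3273 .008 41.5;python3 go.py .3629 -.3273 .008 -138.5; python3 -c "from h import *; print(read_state()['joints'])"
```

```text
time_s: 20.35
eef_pos: [0.6068, 0.0085, 0.2712]
eef_rot: [0.001, 0.716, 0.698, 0.001]
ft_force: [-0.4, -0.2, -1.2]
width: 0.0373
grasp_force: 0.0
[-34.21 -23.54  26.28] [ 1.000e-01  4.000e-02 -4.303e+01]
[-34.21 -23.54  26.28] [ 6.0000e-02 -1.3000e-01  1.3697e+02]
[-4.63883019e-02  3.90894191e-01  1.24865114e+00 -4.30122487e-05
  1.50017026e+00 -1.96984981e-02]
```

```bash
python3 -m crank '[{"x":-4,"y":-3,"z":0,"ax":0,"ay":0,"az":-5,"hand":0.6},{"x":-8,"y":-6,"z":0,"ax":0,"ay":0,"az":-10,"hand":0.6},{"x":-12,"y":-9,"z":0,"ax":0,"ay":0,"az":-15,"hand":0.6},{"x":-16,"y":-12,"z":0,"ax":0,"ay":0,"az":-20,"hand":0.6},{"x":-20,"y":-15,"z":0,"ax":0,"ay":0,"az":-25,"hand":0.6},{"x":-24,"y":-18,"z":0,"ax":0,"ay":0,"az":-30,"hand":0.6},{"x":-28,"y":-20,"z":0,"ax":0,"ay":0,"az":-35,"hand":0.6},{"x":-32,"y":-22,"z":0,"ax":0,"ay":0,"az":-40,"hand":0.6},{"x":-34.2,"y":-23.5,"z":3,"ax":0,"ay":0,"az":-43,"hand":0.6},{"x":-34.2,"y":-23.5,"z":7,"ax":0,"ay":0,"az":-43,"hand":0.6},{"x":-34.2,"y":-23.5,"z":12,"ax":0,"ay":0,"az":-43,"hand":0.6},{"x":-34.2,"y":-23.5,"z":17,"ax":0,"ay":0,"az":-43,"hand":0.6},{"x":-34.2,"y":-23.5,"z":21,"ax":0,"ay":0,"az":-43,"hand":0.6},{"x":-34.2,"y":-23.5,"z":24.5,"ax":0,"ay":0,"az":-43,"hand":0.6},{"x":-34.2,"y":-23.5,"z":26.1,"ax":0,"ay":0,"az":-43,"hand":0.6},{"x":-34.2,"y":-23.5,"z":26.1,"ax":0,"ay":0,"az":-43,"hand":0.6},{"x":-34.2,"y":-23.5,"z":26.1,"ax":0,"ay":0,"az":-43,"hand":0.6}]'; python3 go.py .3629 -.3273 .008 41.5
```

```text
time_s: 22.05
eef_pos: [0.3623, -0.3268, 0.0092]
eef_rot: [-0.001, 0.411, 0.912, 0.0]
ft_force: [-0.5, 0.4, -0.2]
width: 0.0374
grasp_force: 0.0
[-0.07  0.01  0.12] [-0.   -0.07 -0.03]
```

```bash
python3 -m crank '[{"x":0,"y":0,"z":0,"ax":0,"ay":0,"az":0,"hand":1},{"x":0,"y":0,"z":0,"ax":0,"ay":0,"az":0,"hand":1},{"x":0,"y":0,"z":0,"ax":0,"ay":0,"az":0,"hand":1},{"x":0,"y":0,"z":0,"ax":0,"ay":0,"az":0,"hand":1},{"x":0,"y":0,"z":0,"ax":0,"ay":0,"az":0,"hand":1}]' 25
```

```text
time_s: 22.55
eef_pos: [0.3628, -0.3273, 0.0098]
eef_rot: [0.0, 0.411, 0.912, -0.0]
ft_force: [-0.6, -0.4, 4.5]
width: 0.0077
grasp_force: 25.0
```

```bash
python3 -m crank '[{"x":0,"y":0,"z":-3,"ax":0,"ay":0,"az":0,"hand":1},{"x":0,"y":0,"z":-7,"ax":0,"ay":0,"az":0,"hand":1},{"x":0,"y":0,"z":-11,"ax":0,"ay":0,"az":0,"hand":1},{"x":0,"y":0,"z":-15,"ax":0,"ay":0,"az":0,"hand":1},{"x":0,"y":0,"z":-19,"ax":0,"ay":0,"az":0,"hand":1},{"x":0,"y":0,"z":-23,"ax":0,"ay":0,"az":0,"hand":1},{"x":0,"y":0,"z":-27,"ax":0,"ay":0,"az":0,"hand":1},{"x":0,"y":0,"z":-27,"ax":0,"ay":0,"az":0,"hand":1}]'; python3 go.py .667 .0872 .279 -1.5
```

```text
time_s: 23.35
eef_pos: [0.3636, -0.3281, 0.2846]
eef_rot: [0.004, 0.411, 0.912, -0.002]
ft_force: [0.2, -0.6, -0.5]
width: 0.0075
grasp_force: 25.0
[11.02 50.24  0.48] [ 0.19  0.44 42.97]
```

```bash
python3 -m crank '[{"x":1,"y":4,"z":0,"ax":0,"ay":0,"az":4,"hand":1},{"x":2,"y":8,"z":0,"ax":0,"ay":0,"az":8,"hand":1},{"x":3,"y":12,"z":0,"ax":0,"ay":0,"az":12,"hand":1},{"x":4,"y":16.5,"z":0,"ax":0,"ay":0,"az":16,"hand":1},{"x":5,"y":21,"z":0,"ax":0,"ay":0,"az":20,"hand":1},{"x":6,"y":25.5,"z":0,"ax":0,"ay":0,"az":24,"hand":1},{"x":7,"y":30,"z":0,"ax":0,"ay":0,"az":28,"hand":1},{"x":8,"y":34.5,"z":0,"ax":0,"ay":0,"az":32,"hand":1},{"x":9,"y":39,"z":0,"ax":0,"ay":0,"az":36,"hand":1},{"x":10,"y":43.5,"z":0,"ax":0,"ay":0,"az":40,"hand":1},{"x":10.8,"y":48,"z":0,"ax":0,"ay":0,"az":43,"hand":1},{"x":11,"y":50.1,"z":3,"ax":0,"ay":0,"az":43,"hand":1},{"x":11,"y":50.1,"z":8,"ax":0,"ay":0,"az":43,"hand":1},{"x":11,"y":50.1,"z":12.5,"ax":0,"ay":0,"az":43,"hand":1},{"x":11,"y":50.1,"z":16.5,"ax":0,"ay":0,"az":43,"hand":1},{"x":11,"y":50.1,"z":20,"ax":0,"ay":0,"az":43,"hand":1},{"x":11,"y":50.1,"z":22,"ax":0,"ay":0,"az":43,"hand":1},{"x":11,"y":50.1,"z":22.8,"ax":0,"ay":0,"az":43,"hand":1},{"x":11,"y":50.1,"z":22.8,"ax":0,"ay":0,"az":43,"hand":1}]'; python3 go.py .667 .0872 .05 -1.5
```

```text
time_s: 25.25
eef_pos: [0.6646, 0.087, 0.0506]
eef_rot: [-0.001, 0.716, 0.698, -0.001]
ft_force: [0.1, 0.2, 0.2]
width: 0.0077
grasp_force: 25.0
[0.02 0.24 0.06] [-0.09  0.01 -0.03]
```

```bash
python3 -m crank '[{"x":0,"y":0,"z":0,"ax":0,"ay":0,"az":0,"hand":0.62},{"x":0,"y":0,"z":0,"ax":0,"ay":0,"az":0,"hand":0.62},{"x":0,"y":0,"z":0,"ax":0,"ay":0,"az":0,"hand":0.62},{"x":0,"y":0,"z":0,"ax":0,"ay":0,"az":0,"hand":0.62},{"x":0,"y":0,"z":-3,"ax":0,"ay":0,"az":0,"hand":0.62},{"x":0,"y":0,"z":-7,"ax":0,"ay":0,"az":0,"hand":0.62},{"x":0,"y":0,"z":-12,"ax":0,"ay":0,"az":0,"hand":0.6},{"x":0,"y":0,"z":-17,"ax":0,"ay":0,"az":0,"hand":0.6},{"x":0,"y":0,"z":-22,"ax":0,"ay":0,"az":0,"hand":0.6},{"x":0,"y":0,"z":-22,"ax":0,"ay":0,"az":0,"hand":0.6}]'; python3 go.py .56 .3 .27 -90;  python3 go.py .56 .3 .27 90
```

```text
time_s: 26.25
eef_pos: [0.6667, 0.0872, 0.2798]
eef_rot: [0.004, 0.716, 0.698, 0.005]
ft_force: [0.7, -0.1, 0.3]
width: 0.0377
grasp_force: 0.0
[ 20.98 -11.24   0.88] [ 0.49 -0.59 88.47]
[ 20.98 -11.24   0.88] [  0.59   0.49 -91.52]
```

```bash
python3 -m crank '[{"x":5,"y":-3,"z":0,"ax":0,"ay":0,"az":8,"hand":0.6},{"x":10,"y":-6,"z":0,"ax":0,"ay":0,"az":16,"hand":0.6},{"x":15,"y":-9,"z":0,"ax":0,"ay":0,"az":24,"hand":0.6},{"x":18,"y":-12,"z":0,"ax":0,"ay":0,"az":32,"hand":0.3},{"x":18,"y":-12,"z":0,"ax":0,"ay":0,"az":40,"hand":0.3},{"x":18,"y":-12,"z":0,"ax":0,"ay":0,"az":48,"hand":0},{"x":18,"y":-12,"z":0,"ax":0,"ay":0,"az":56,"hand":0},{"x":18,"y":-12,"z":0,"ax":0,"ay":0,"az":64,"hand":0},{"x":18,"y":-12,"z":0,"ax":0,"ay":0,"az":72,"hand":0},{"x":18,"y":-12,"z":0,"ax":0,"ay":0,"az":80,"hand":0},{"x":18,"y":-12,"z":0,"ax":0,"ay":0,"az":88,"hand":0},{"x":18,"y":-12,"z":0,"ax":0,"ay":0,"az":96,"hand":0},{"x":18,"y":-12,"z":0,"ax":0,"ay":0,"az":99,"hand":0},{"x":18,"y":-12,"z":0,"ax":0,"ay":0,"az":99,"hand":0}]'
python3 - <<'E'
from h import *
snap('wrist','w5',scale=1.4); print(pose()[0])
E
```

```text
time_s: 27.65
eef_pos: [0.55, 0.2702, 0.2711]
eef_rot: [0.0, 0.996, -0.092, -0.0]
ft_force: [0.1, -0.1, 0.2]
width: 0.0941
grasp_force: 0.0
[0.5499724  0.27015972 0.27115711]
```

View pics/w5.png

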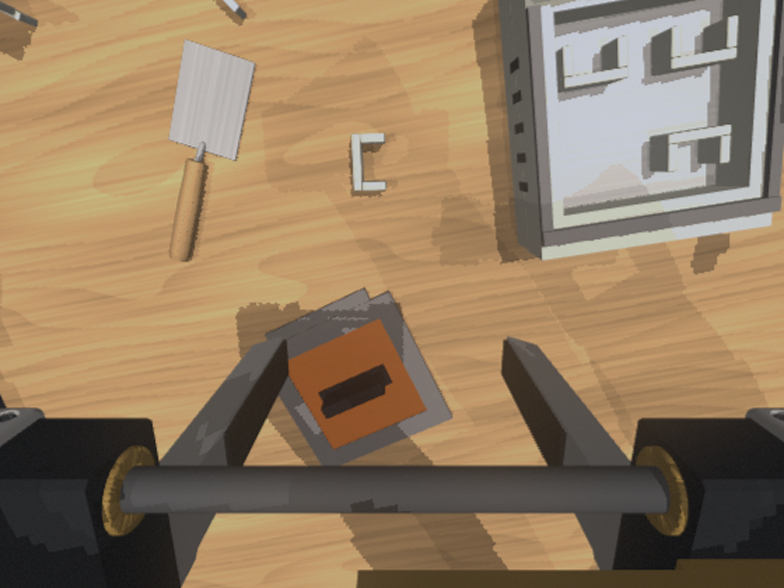

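The chamber holds three clips at (595,65), (700,45) and (695,145). The fourth clip is at (367,162), and the cover is at (355,380) with its tongue toward the upper left.

Run:
```python
from h import *
q=lambda a:np.array(a)/1.4
r=fit('w5',[(-.015,.025,.03),(-.015,-.025,.03),(.015,.025,.03),(.015,-.025,.03)],q([(351,134),(355,191),(384,134),(386,189)]),[.63,.27,-1.7])
g=r[:2]-.011*np.array([np.cos(r[2]),np.sin(r[2])]); print(g,delta([*g,.009],down(np.degrees(r[2]))))
fit('w5',[(.083,-.082,.006),(-.083,-.082,.006),(-.083,.082,.006),(.097,-.06,.005)],q([(391,292),(452,414),(330,463),(367,289)]),[.41,.34,.25])
```

```text
fit [0.6348 0.2785] yaw -98.34 resid px [[-0.1, 0.0], [-0.5, 0.1], [0.2, -0.9], [0.4, 0.7]]
[0.63636925 0.28937136] (array([ 8.15, -3.46, 26.21]), array([ 0.01,  0.01, -2.1 ]))
fit [0.4032 0.3388] yaw 15.72 resid px [[0.1, -1.1], [2.8, 1.9], [-0.7, 5.5], [-0.5, -1.0]]
```

```bash
python3 -m crank '[{"x":4,"y":-2,"z":3,"ax":0,"ay":0,"az":-2,"hand":0.58},{"x":8,"y":-3.5,"z":7,"ax":0,"ay":0,"az":-2,"hand":0.58},{"x":8.15,"y":-3.5,"z":12,"ax":0,"ay":0,"az":-2,"hand":0.58},{"x":8.15,"y":-3.5,"z":17,"ax":0,"ay":0,"az":-2,"hand":0.58},{"x":8.15,"y":-3.5,"z":21.5,"ax":0,"ay":0,"az":-2,"hand":0.58},{"x":8.15,"y":-3.5,"z":24.5,"ax":0,"ay":0,"az":-2,"hand":0.58},{"x":8.15,"y":-3.5,"z":26.2,"ax":0,"ay":0,"az":-2,"hand":0.58},{"x":8.15,"y":-3.5,"z":26.2,"ax":0,"ay":0,"az":-2,"hand":0.58},{"x":8.15,"y":-3.5,"z":26.2,"ax":0,"ay":0,"az":-2,"hand":1},{"x":8.15,"y":-3.5,"z":26.2,"ax":0,"ay":0,"az":-2,"hand":1},{"x":8.15,"y":-3.5,"z":26.2,"ax":0,"ay":0,"az":-2,"hand":1},{"x":8.15,"y":-3.5,"z":26.2,"ax":0,"ay":0,"az":-2,"hand":1},{"x":8.15,"y":-3.5,"z":26.2,"ax":0,"ay":0,"az":-2,"hand":1},{"x":8.15,"y":-3.5,"z":26.2,"ax":0,"ay":0,"az":-2,"hand":1}]' 25; python3 go.py .61 .0885 .28 -1.5; python3 go.py .61 .0885 .28 -181.5
```

```text
time_s: 29.1
eef_pos: [0.6369, 0.2898, 0.0104]
eef_rot: [-0.0, 0.997, -0.074, 0.001]
ft_force: [-1.6, -0.8, 6.8]
width: 0.008
grasp_force: 25.0
[  0.35  20.3  -26.97] [ 3.000e-02 -7.000e-02 -9.703e+01]
[  0.35  20.3  -26.97] [-7.000e-02 -3.000e-02  8.297e+01]
```

```bash
python3 -m crank '[{"x":0,"y":0,"z":-4,"ax":0,"ay":0,"az":0,"hand":1},{"x":0,"y":0,"z":-8,"ax":0,"ay":0,"az":0,"hand":1},{"x":0,"y":0,"z":-12,"ax":0,"ay":0,"az":0,"hand":1},{"x":0,"y":0,"z":-15,"ax":0,"ay":0,"az":-8,"hand":1},{"x":-0.1,"y":2,"z":-15,"ax":0,"ay":0,"az":-16,"hand":1},{"x":-0.2,"y":4,"z":-15,"ax":0,"ay":0,"az":-24,"hand":1},{"x":-0.3,"y":6,"z":-15,"ax":0,"ay":0,"az":-32,"hand":1},{"x":-0.4,"y":8.5,"z":-15,"ax":0,"ay":0,"az":-40,"hand":1},{"x":-0.6,"y":11,"z":-15,"ax":0,"ay":0,"az":-48,"hand":1},{"x":-0.8,"y":13.5,"z":-15,"ax":0,"ay":0,"az":-56,"hand":1},{"x":-1,"y":16,"z":-15,"ax":0,"ay":0,"az":-64,"hand":1},{"x":-1.1,"y":18.5,"z":-15,"ax":0,"ay":0,"az":-72,"hand":1},{"x":-1.2,"y":20.5,"z":-15,"ax":0,"ay":0,"az":-80,"hand":1},{"x":-1.2,"y":20.5,"z":-15,"ax":0,"ay":0,"az":-88,"hand":1},{"x":-1.2,"y":20.5,"z":-15,"ax":0,"ay":0,"az":-96,"hand":1},{"x":-1.2,"y":20.5,"z":-15,"ax":0,"ay":0,"az":-97,"hand":1},{"x":-1.2,"y":20.5,"z":-13,"ax":0,"ay":0,"az":-97,"hand":1},{"x":-1.2,"y":20.5,"z":-13,"ax":0,"ay":0,"az":-97,"hand":1}]'; python3 go.py .595 .0891 .0515 -1.5
```

```text
time_s: 30.9
eef_pos: [0.5932, 0.0888, 0.1373]
eef_rot: [-0.001, 0.718, 0.697, -0.001]
ft_force: [-0.1, 0.3, -0.7]
width: 0.0078
grasp_force: 25.0
[0.04 0.21 8.58] [-0.21  0.02 -0.2 ]
```

```bash
python3 -m crank '[{"x":0,"y":0.1,"z":3,"ax":0,"ay":0,"az":0,"hand":1},{"x":0,"y":0.1,"z":6,"ax":0,"ay":0,"az":0,"hand":1},{"x":0,"y":0.1,"z":8,"ax":0,"ay":0,"az":0,"hand":1},{"x":0,"y":0.1,"z":8.5,"ax":0,"ay":0,"az":0,"hand":1},{"x":0,"y":0.1,"z":8.5,"ax":0,"ay":0,"az":0,"hand":1},{"x":0,"y":0.1,"z":8.5,"ax":0,"ay":0,"az":0,"hand":0.75},{"x":0,"y":0.1,"z":8.5,"ax":0,"ay":0,"az":0,"hand":0.75},{"x":0,"y":0.1,"z":8.5,"ax":0,"ay":0,"az":0,"hand":0.75},{"x":0,"y":0.1,"z":8.5,"ax":0,"ay":0,"az":0,"hand":0.75},{"x":0,"y":0.1,"z":5,"ax":0,"ay":0,"az":0,"hand":0.75},{"x":0,"y":0.1,"z":1,"ax":0,"ay":0,"az":0,"hand":0.75},{"x":0,"y":0.1,"z":-4,"ax":0,"ay":0,"az":0,"hand":0.6},{"x":0,"y":0.1,"z":-9,"ax":0,"ay":0,"az":0,"hand":0.6},{"x":0,"y":0.1,"z":-13,"ax":0,"ay":0,"az":0,"hand":0.6},{"x":0,"y":0.1,"z":-13,"ax":0,"ay":0,"az":0,"hand":0.6}]'; python3 go.py .43 .25 .27 -74.4; python3 -c "from h import *; print(read_state()['joints'])"
```

```text
time_s: 32.4
eef_pos: [0.5967, 0.0889, 0.276]
eef_rot: [0.003, 0.716, 0.698, 0.004]
ft_force: [0.5, -1.1, 0.0]
width: 0.0374
grasp_force: 0.0
[ 15.66 -17.1    0.45] [ 0.44 -0.41 72.87]
[8.71682725e-02 3.75284682e-01 1.25916385e+00 2.80834309e-05
 1.49733393e+00 1.13891553e-01]
```

```bash
python3 go.py .404 .340 .012 15.2
```

```text
[ 24.56 -20.19  26.23] [  0.56   0.02 -16.73]
```

```bash
python3 -m crank '[{"x":4,"y":-3,"z":0,"ax":0,"ay":0,"az":-4,"hand":0.4},{"x":8,"y":-6,"z":0,"ax":0,"ay":0,"az":-8,"hand":0.4},{"x":12,"y":-9,"z":0,"ax":0,"ay":0,"az":-12,"hand":0.4},{"x":16,"y":-12,"z":0,"ax":0,"ay":0,"az":-16,"hand":0.4},{"x":20,"y":-16,"z":3,"ax":0,"ay":0,"az":-16.7,"hand":0.4},{"x":23,"y":-19,"z":7,"ax":0,"ay":0,"az":-16.7,"hand":0.4},{"x":24.6,"y":-20.2,"z":12,"ax":0,"ay":0,"az":-16.7,"hand":0.4},{"x":24.6,"y":-20.2,"z":16,"ax":0,"ay":0,"az":-16.7,"hand":0.4},{"x":24.6,"y":-20.2,"z":19,"ax":0,"ay":0,"az":-16.7,"hand":0.4},{"x":24.6,"y":-20.2,"z":19,"ax":0,"ay":0,"az":-16.7,"hand":0.4},{"x":24.6,"y":-20.2,"z":19,"ax":0,"ay":0,"az":-16.7,"hand":0.4},{"x":24.6,"y":-20.2,"z":19,"ax":0,"ay":0,"az":-16.7,"hand":0.4}]'; python3 go.py .404 .340 .012 15.2
python3 - <<'E'
from h import *
snap('wrist','w6',scale=1.4); print(pose()[0])
E
```

```text
time_s: 33.6
eef_pos: [0.4011, 0.3405, 0.0818]
eef_rot: [0.0, 0.608, 0.794, 0.002]
ft_force: [0.4, 0.2, 0.4]
width: 0.0563
grasp_force: 0.0
[-0.13  0.24  6.98] [ 0.18 -0.07 -0.06]
[0.40108363 0.34049834 0.08180727]
```

View pics/w6.png

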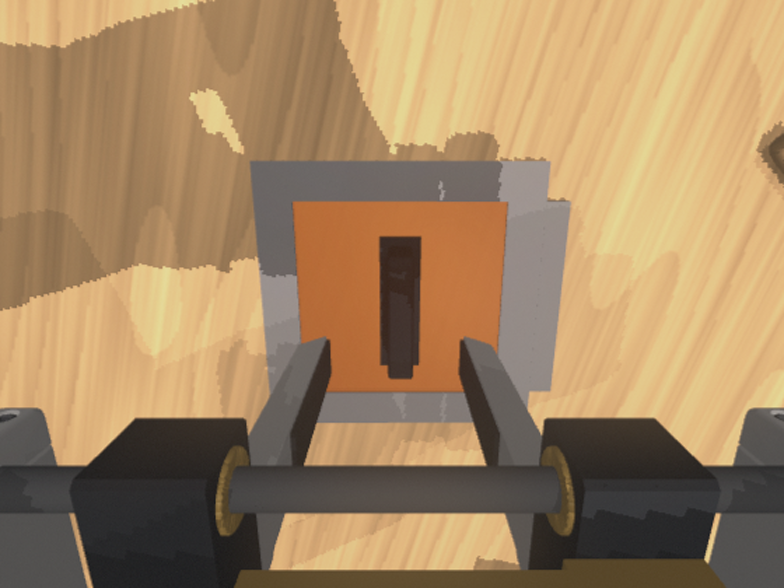

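The view shows the cover squarely under the gripper. Its plate corners are (250,162), (549,162) and (529,420), the tongue is at the right, and the handle's top end is at (400,237).

Run:
```python
from h import *
q=lambda a:np.array(a)/1.4
r=fit('w6',[(-.083,.082,.006),(.083,.082,.006),(.097,.06,.005),(.097,-.06,.005),(.083,-.082,.006),(-.007,.035,.038),(.007,.035,.038)],q([(250,162),(549,162),(570,202),(550,391),(529,420),(379,237),(421,237)]),[.404,.34,.26])
print(delta([r[0],r[1],.012],down(np.degrees(r[2]))))
```

```text
fit [0.4041 0.3427] yaw 15.26 resid px [[-0.3, -0.7], [0.7, -1.3], [0.2, -1.1], [0.2, -0.6], [-1.9, 0.9], [5.9, 13.4], [-4.6, 13.3]]
(array([0.12, 0.32, 6.98]), array([ 0.2 , -0.08, -0.12]))
```

```bash
python3 -m crank '[{"x":0.1,"y":0.3,"z":2.5,"ax":0,"ay":0,"az":0,"hand":0.4},{"x":0.1,"y":0.3,"z":5,"ax":0,"ay":0,"az":0,"hand":0.4},{"x":0.1,"y":0.3,"z":6.5,"ax":0,"ay":0,"az":0,"hand":0.4},{"x":0.1,"y":0.3,"z":6.9,"ax":0,"ay":0,"az":0,"hand":0.4},{"x":0.1,"y":0.3,"z":6.9,"ax":0,"ay":0,"az":0,"hand":0.4},{"x":0.1,"y":0.3,"z":6.9,"ax":0,"ay":0,"az":0,"hand":1},{"x":0.1,"y":0.3,"z":6.9,"ax":0,"ay":0,"az":0,"hand":1},{"x":0.1,"y":0.3,"z":6.9,"ax":0,"ay":0,"az":0,"hand":1},{"x":0.1,"y":0.3,"z":6.9,"ax":0,"ay":0,"az":0,"hand":1},{"x":0.1,"y":0.3,"z":6.9,"ax":0,"ay":0,"az":0,"hand":1},{"x":0.1,"y":0.3,"z":6.9,"ax":0,"ay":0,"az":0,"hand":1},{"x":0.1,"y":0.3,"z":6.9,"ax":0,"ay":0,"az":0,"hand":1}]' 60; python3 -c "
from h import *
p,R=pose(); print(p,np.degrees(np.arctan2(R.as_matrix()[1,1],R.as_matrix()[0,1])))"
```

```text
time_s: 34.85
eef_pos: [0.4027, 0.3418, 0.0106]
eef_rot: [0.0, 0.608, 0.794, 0.0]
ft_force: [0.1, 0.2, 0.3]
width: 0.0136
grasp_force: 60.0
[0.4026944  0.3418472  0.01058469] 15.171410216714442
```

```bash
cat > cov.py <<'E'
import sys; from h import *
# tip box x, z, tilt deg -> delta
B=[.637,.048,-1.5]; YOFF=-.0005; ZOFF=.0106
a=[float(v) for v in sys.argv[1:]]
if len(a)>3: B[1]+=a[3]
Rb=Ro.from_rotvec([0,0,np.radians(B[2])]); Rc=Rb*Ro.from_rotvec([0,np.radians(a[2]),0])
tip=np.array([B[0],B[1],0])+Rb.apply([a[0],0,a[1]])
tcp=tip+Rc.apply([-.097,YOFF,ZOFF])
Rt=Rc*down(0)
print(tcp,*delta(tcp,Rt))
E
python3 -m crank '[{"x":0,"y":0,"z":-2,"ax":0,"ay":0,"az":0,"hand":1},{"x":0,"y":0,"z":-5,"ax":0,"ay":0,"az":0,"hand":1},{"x":0,"y":0,"z":-8,"ax":0,"ay":0,"az":0,"hand":1},{"x":0,"y":0,"z":-11,"ax":0,"ay":0,"az":0,"hand":1},{"x":0,"y":0,"z":-14,"ax":0,"ay":0,"az":0,"hand":1},{"x":0,"y":0,"z":-17,"ax":0,"ay":0,"az":0,"hand":1},{"x":0,"y":0,"z":-20,"ax":0,"ay":0,"az":0,"hand":1},{"x":0,"y":0,"z":-20,"ax":0,"ay":0,"az":0,"hand":1}]' 60; python3 cov.py .06 .18 0; python3 cov.py .06 .13 12
```

```text
time_s: 35.65
eef_pos: [0.4034, 0.3425, 0.2138]
eef_rot: [0.001, 0.608, 0.794, 0.003]
ft_force: [0.1, -0.7, -2.7]
width: 0.0136
grasp_force: 60.0
[0.59999959 0.04846872 0.1906    ] [-33.53  11.26   2.31] [ 0.27 -0.16 16.67]
[0.60432166 0.04835554 0.1605358 ] [-33.66  11.66   5.32] [12.19  1.59 16.63]
```

```bash
python3 -m crank '[{"x":-2,"y":0.7,"z":0,"ax":0,"ay":0,"az":1,"hand":1},{"x":-5,"y":1.7,"z":0,"ax":0,"ay":0,"az":3,"hand":1},{"x":-8,"y":2.7,"z":0,"ax":0,"ay":0,"az":5,"hand":1},{"x":-11,"y":3.7,"z":0,"ax":0,"ay":0,"az":7,"hand":1},{"x":-14,"y":4.7,"z":0,"ax":0,"ay":0,"az":8,"hand":1},{"x":-17,"y":5.7,"z":0,"ax":0,"ay":0,"az":9,"hand":1},{"x":-20,"y":6.7,"z":0,"ax":0,"ay":0,"az":10,"hand":1},{"x":-23,"y":7.7,"z":0,"ax":0,"ay":0,"az":12,"hand":1},{"x":-26,"y":8.7,"z":0,"ax":0,"ay":0,"az":14,"hand":1},{"x":-29,"y":9.7,"z":0,"ax":0,"ay":0,"az":15,"hand":1},{"x":-31.5,"y":10.6,"z":0,"ax":0,"ay":0,"az":16,"hand":1},{"x":-33,"y":11.1,"z":0,"ax":0,"ay":0,"az":16.7,"hand":1},{"x":-33.5,"y":11.3,"z":1,"ax":0,"ay":0,"az":16.7,"hand":1},{"x":-33.5,"y":11.3,"z":1.5,"ax":0,"ay":0,"az":16.7,"hand":1},{"x":-33.5,"y":11.3,"z":1.5,"ax":0,"ay":0,"az":16.7,"hand":1}]'; python3 cov.py .06 .13 12;  python3 -c "
from h import *
snap('wrist','w7',scale=1.4);snap('top','t1',crop=(160,120,440,290),scale=2.8)"
```

```text
time_s: 37.15
eef_pos: [0.5983, 0.0489, 0.1938]
eef_rot: [-0.001, 0.716, 0.698, -0.001]
ft_force: [-0.9, 0.4, -2.5]
width: 0.0135
grasp_force: 60.0
[0.60432166 0.04835554 0.1605358 ] [-0.04  0.61  3.32] [11.85  0.    0.03]
```

View pics/w7.png

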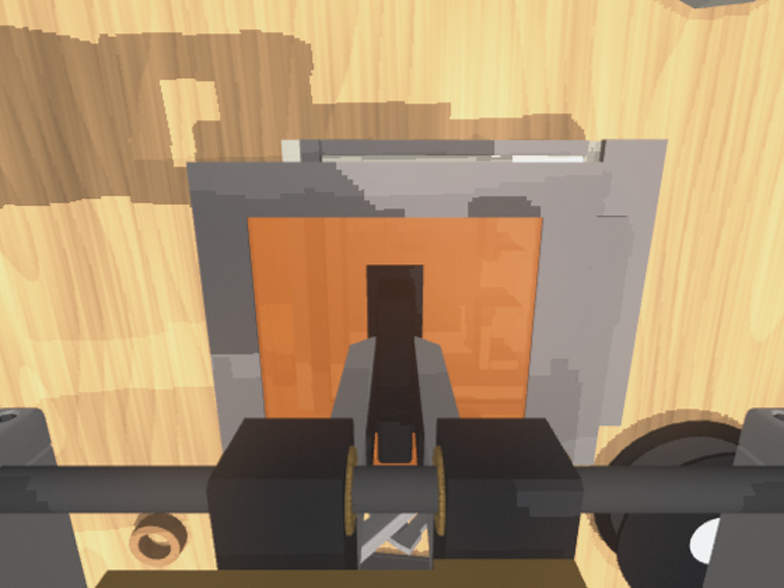

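The cover is level in the hand, with its left edge at row 162. The box's left rim runs parallel just beyond it at row 140, and the lip's outer corner is at (667,140).

Run:
```python
from h import *
B=[.637,.048,-1.5]; Rb=Ro.from_rotvec([0,0,np.radians(B[2])]); W=lambda P: Rb.apply(np.array(P))+[B[0],B[1],0]
print('box pred: lip FL, lip RL, rim',(proj('w7',W([(.084,.095,.1),(.13,.095,.1),(-.085,.095,.086),(0,.095,.086),(0,.086,.086)]))*1.4).round(1).tolist())
p,R=pose(); Rc=R*down(0).inv()
C=lambda P: p+Rc.apply(np.array(P)-[0,-.0005,.0106])
print('cover pred',(proj('w7',C([(-.083,.082,.006),(.083,.082,.006),(.097,.06,.005),(.097,-.06,.005)]))*1.4).round(1).tolist())
```

```text
box pred: lip FL, lip RL, rim [[604.1, 139.9], [682.7, 139.9], [319.4, 141.0], [457.4, 141.0], [456.8, 156.3]]
cover pred [[186.8, 161.4], [604.5, 161.2], [630.4, 216.7], [594.2, 464.4]]
```

View pics/t1.png

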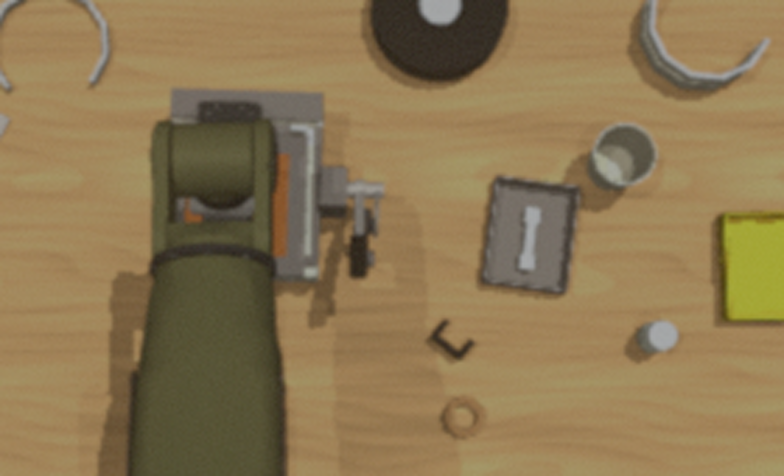

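The box and cover models agree with the image to about 1 px. The top view (784x476) shows the bar in the tray at (530,238), no white clips left on the table, and the lever up.

```bash
python3 -m crank '[{"x":0,"y":0.3,"z":1,"ax":4,"ay":0,"az":0,"hand":1},{"x":0,"y":0.6,"z":2,"ax":8,"ay":0,"az":0,"hand":1},{"x":0,"y":0.5,"z":3.2,"ax":11.9,"ay":0,"az":0,"hand":1},{"x":0,"y":0.5,"z":3.2,"ax":11.9,"ay":0,"az":0,"hand":1},{"x":0,"y":0.5,"z":3.2,"ax":11.9,"ay":0,"az":0,"hand":1},{"x":0,"y":0.5,"z":3.2,"ax":11.9,"ay":0,"az":0,"hand":1}]'; python3 cov.py .068 .086 12
```

```text
time_s: 37.85
eef_pos: [0.6044, 0.0482, 0.1646]
eef_rot: [-0.073, 0.713, 0.694, -0.071]
ft_force: [-0.9, -0.1, -3.3]
width: 0.0135
grasp_force: 60.0
[0.61231891 0.04814613 0.1165358 ] [0.02 1.75 4.55] [ 0.28 -0.   -0.  ]
```

```bash
python3 -m crank '[{"x":0,"y":0.7,"z":1.5,"ax":0.2,"ay":0,"az":0,"hand":1},{"x":0,"y":1.3,"z":3,"ax":0.2,"ay":0,"az":0,"hand":1},{"x":0,"y":1.6,"z":4,"ax":0.2,"ay":0,"az":0,"hand":1},{"x":0,"y":1.7,"z":4.5,"ax":0.2,"ay":0,"az":0,"hand":1},{"x":0,"y":1.7,"z":4.5,"ax":0.2,"ay":0,"az":0,"hand":1},{"x":0,"y":1.7,"z":4.5,"ax":0.2,"ay":0,"az":0,"hand":1}]'; python3 cov.py .068 .085 12;python3 cov.py .097 .084 12
```

```text
time_s: 38.45
eef_pos: [0.6118, 0.0477, 0.1162]
eef_rot: [-0.075, 0.713, 0.694, -0.073]
ft_force: [0.7, -0.7, -2.5]
width: 0.0136
grasp_force: 60.0
[0.61231891 0.04814613 0.1155358 ] [0.05 0.07 0.05] [-0.07 -0.01 -0.03]
[0.64130898 0.04738699 0.1145358 ] [ 0.05  2.92 -0.45] [-0.07 -0.01 -0.03]
```

```bash
python3 -m crank '[{"x":0,"y":0.8,"z":-0.1,"ax":0,"ay":0,"az":0,"hand":1},{"x":0,"y":1.6,"z":-0.25,"ax":0,"ay":0,"az":0,"hand":1},{"x":0,"y":2.3,"z":-0.35,"ax":0,"ay":0,"az":0,"hand":1},{"x":0,"y":2.8,"z":-0.4,"ax":0,"ay":0,"az":0,"hand":1},{"x":0,"y":2.8,"z":-0.4,"ax":0,"ay":0,"az":0,"hand":1},{"x":0,"y":2.8,"z":-0.4,"ax":0,"ay":0,"az":0,"hand":1},{"x":0,"y":2.8,"z":-0.4,"ax":0,"ay":0,"az":0,"hand":1}]'; python3 cov.py .097 .082 8; python3 cov.py .097 .081 3
```

```text
time_s: 39.15
eef_pos: [0.6397, 0.047, 0.114]
eef_rot: [-0.076, 0.712, 0.694, -0.074]
ft_force: [0.6, -0.8, -3.2]
width: 0.0135
grasp_force: 60.0
[0.63940531 0.04743684 0.10599663] [0.04 0.14 0.79] [-4.1  -0.   -0.03]
[0.63767437 0.04748217 0.09666206] [0.04 0.17 1.74] [-9.1  -0.   -0.03]
```

```bash
python3 -m crank '[{"x":0,"y":0.05,"z":0.25,"ax":-1.3,"ay":0,"az":0,"hand":1},{"x":0,"y":0.1,"z":0.5,"ax":-2.7,"ay":0,"az":0,"hand":1},{"x":0.04,"y":0.14,"z":0.79,"ax":-4.1,"ay":0,"az":0,"hand":1},{"x":0.04,"y":0.14,"z":1.1,"ax":-5.7,"ay":0,"az":0,"hand":1},{"x":0.04,"y":0.15,"z":1.4,"ax":-7.4,"ay":0,"az":0,"hand":1},{"x":0.04,"y":0.15,"z":1.7,"ax":-9,"ay":0,"az":0,"hand":1},{"x":0.04,"y":0.15,"z":1.7,"ax":-9,"ay":0,"az":0,"hand":1},{"x":0.04,"y":0.15,"z":1.7,"ax":-9,"ay":0,"az":0,"hand":1}]'; python3 cov.py .097 .081 3;  python3 cov.py .097 .0805 0
```

```text
time_s: 39.95
eef_pos: [0.6377, 0.0474, 0.0974]
eef_rot: [-0.02, 0.716, 0.697, -0.019]
ft_force: [0.0, 0.3, -3.3]
width: 0.0137
grasp_force: 60.0
[0.63767437 0.04748217 0.09666206] [0.01 0.   0.08] [-0.13 -0.   -0.02]
[0.63698691 0.04750017 0.0911    ] [ 0.01 -0.04  0.63] [-3.13 -0.   -0.02]
```

```bash
python3 -m crank '[{"x":0,"y":0,"z":0.2,"ax":-1,"ay":0,"az":0,"hand":1},{"x":0,"y":0,"z":0.4,"ax":-2,"ay":0,"az":0,"hand":1},{"x":0,"y":-0.04,"z":0.65,"ax":-3.1,"ay":0,"az":0,"hand":1},{"x":0,"y":-0.04,"z":0.7,"ax":-3.1,"ay":0,"az":0,"hand":1},{"x":0,"y":-0.04,"z":0.7,"ax":-3.1,"ay":0,"az":0,"hand":1}]'; python3 cov.py .097 .080 0
```

```text
time_s: 40.45
eef_pos: [0.6372, 0.0474, 0.0906]
eef_rot: [0.0, 0.716, 0.698, 0.0]
ft_force: [-0.8, 0.0, 3.4]
width: 0.0133
grasp_force: 60.0
[0.63698691 0.04750017 0.0906    ] [ 0.01 -0.02 -0.  ] [ 0.06 -0.   -0.03]
```

```bash
python3 -m crank '[{"x":0,"y":0,"z":0,"ax":0,"ay":0,"az":0,"hand":0.5},{"x":0,"y":0,"z":0,"ax":0,"ay":0,"az":0,"hand":0.5},{"x":0,"y":0,"z":0,"ax":0,"ay":0,"az":0,"hand":0.5},{"x":0,"y":0,"z":0,"ax":0,"ay":0,"az":0,"hand":0.5},{"x":0,"y":0,"z":0,"ax":0,"ay":0,"az":0,"hand":0.5},{"x":0,"y":0,"z":-3,"ax":0,"ay":0,"az":0,"hand":0.5},{"x":0,"y":0,"z":-7,"ax":0,"ay":0,"az":0,"hand":0.5},{"x":0,"y":0,"z":-12,"ax":0,"ay":0,"az":0,"hand":0.5},{"x":0,"y":0,"z":-17,"ax":0,"ay":0,"az":0,"hand":0.5},{"x":0,"y":0,"z":-22,"ax":0,"ay":0,"az":0,"hand":0.5},{"x":0,"y":0,"z":-22,"ax":0,"ay":0,"az":0,"hand":0.5}]'
python3 - <<'E'
from h import *
print(*delta([.47,-.03,.33],down(-90)),*delta([.47,-.03,.33],down(90)),read_state()['joints'])
E
```

```text
time_s: 41.55
eef_pos: [0.6382, 0.0475, 0.3179]
eef_rot: [0.004, 0.716, 0.698, 0.004]
ft_force: [0.8, 0.0, 0.0]
width: 0.047
grasp_force: 0.0
[ -8.19 -16.59  -1.4 ] [ 0.5  -0.54 88.47] [ -8.19 -16.59  -1.4 ] [  0.54   0.5  -91.52] [1.70257355e-02 4.55558635e-01 1.05436631e+00 5.34410059e-05
 1.62007715e+00 4.36581706e-02]
```

```bash
python3 go.py .43 -.09 .32 -91.5; python3 -m crank '[{"x":-2,"y":-4,"z":0,"ax":0,"ay":0,"az":8,"hand":0.5},{"x":-4,"y":-8,"z":0,"ax":0,"ay":0,"az":16,"hand":0.5},{"x":-6,"y":-12,"z":0,"ax":0,"ay":0,"az":24,"hand":0.5},{"x":-8,"y":-16,"z":0,"ax":0,"ay":0,"az":32,"hand":0.5},{"x":-11,"y":-19,"z":0,"ax":0,"ay":0,"az":40,"hand":0.5},{"x":-13.5,"y":-20.5,"z":0,"ax":0,"ay":0,"az":48,"hand":0.5},{"x":-13.5,"y":-20.5,"z":0,"ax":0,"ay":0,"az":56,"hand":0.3},{"x":-13.5,"y":-20.5,"z":0,"ax":0,"ay":0,"az":64,"hand":0.3},{"x":-13.5,"y":-20.5,"z":0,"ax":0,"ay":0,"az":72,"hand":0.3},{"x":-13.5,"y":-20.5,"z":0,"ax":0,"ay":0,"az":80,"hand":0.3},{"x":-13.5,"y":-20.5,"z":0,"ax":0,"ay":0,"az":88,"hand":0.3},{"x":-13.5,"y":-20.5,"z":0,"ax":0,"ay":0,"az":90,"hand":0.3},{"x":-13.5,"y":-20.5,"z":0,"ax":0,"ay":0,"az":90,"hand":0.3}]'; python3 -c "
from h import *
snap('wrist','w8',scale=1.4);print(pose()[0])"
```

```text
[-14.3  -20.44  -0.45] [ 0.5  -0.55 89.97]
time_s: 42.85
eef_pos: [0.4284, -0.082, 0.3097]
eef_rot: [-0.0, 1.0, -0.014, -0.0]
ft_force: [-0.2, -0.5, 0.0]
width: 0.0661
grasp_force: 0.0
[ 0.42837375 -0.08204944  0.30977258]
```

View pics/w8.png

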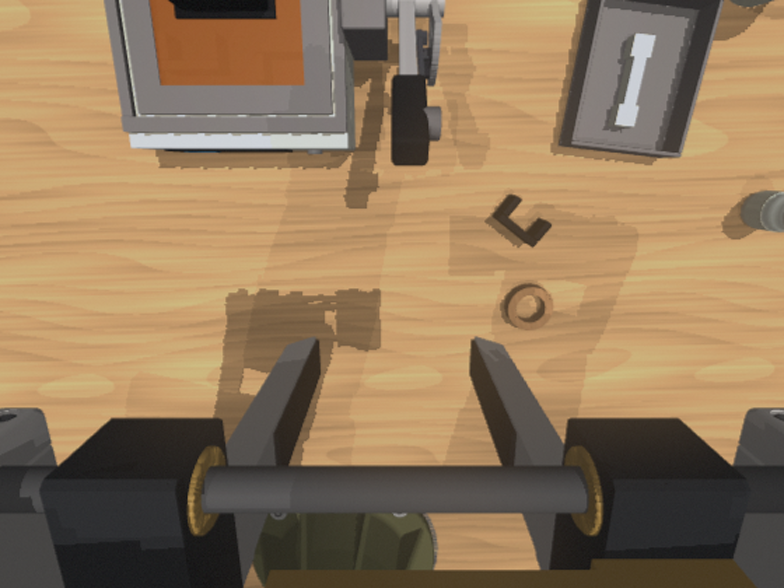

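The cover sits inside the rims, with the lever grip at (410,120) and its button at (434,123). The tray holds the bar.

```bash
cat > lev.py <<'E'
import sys; from h import *
B=[.637,.048,-1.5]; Rb=Ro.from_rotvec([0,0,np.radians(B[2])])
W=lambda P: Rb.apply(np.array(P))+[B[0],B[1],0]
def L(a,d,y,n=0): e=.85-a; return (-d*np.cos(e)+n*np.sin(e)*-1, y, .085+d*np.sin(e)+n*-1*-np.cos(e))
if __name__=='__main__':
    for a in map(float,sys.argv[1:]):
        g=W([L(a,.150,-.146)])[0]; t=g-[0,0,.019]; print(a,np.round(t,4),*delta(t,down(-91.5)))
E
python3 - <<'E'
from h import *; from lev import *
for a in (0,.06,.12):
    P=[L(a,.15,-.164),L(a,.178,-.134,.01),L(a,.178,-.156,.01),L(a,.178,-.134,-.01),L(a,.112,-.134,.01)]
    print(a,(proj('w8',W(P))*1.4).round(0).tolist())
E
python3 lev.py 0 .06 .12
```

```text
0 [[442.0, 121.0], [393.0, 165.0], [431.0, 165.0], [393.0, 139.0], [393.0, 95.0]]
0.06 [[440.0, 133.0], [393.0, 178.0], [430.0, 178.0], [393.0, 153.0], [393.0, 104.0]]
0.12 [[439.0, 144.0], [393.0, 189.0], [429.0, 189.0], [393.0, 167.0], [393.0, 111.0]]
0.0 [ 0.5342 -0.0954  0.1787] [10.62  1.06 13.11] [-0.    0.01  0.04]
0.06 [ 0.5276 -0.0952  0.1726] [ 9.96  1.06 13.72] [-0.    0.01  0.04]
0.12 [ 0.5214 -0.095   0.166 ] [ 9.34  1.06 14.37] [-0.    0.01  0.04]
```

```bash
python3 -m crank '[{"x":3.5,"y":0.5,"z":0,"ax":0,"ay":0,"az":0,"hand":0.4},{"x":7,"y":1.1,"z":0,"ax":0,"ay":0,"az":0,"hand":0.4},{"x":10,"y":1.1,"z":1,"ax":0,"ay":0,"az":0,"hand":0.4},{"x":10.6,"y":1.1,"z":4,"ax":0,"ay":0,"az":0,"hand":0.4},{"x":10.6,"y":1.1,"z":8,"ax":0,"ay":0,"az":0,"hand":0.4},{"x":10.6,"y":1.1,"z":11,"ax":0,"ay":0,"az":0,"hand":0.4},{"x":10.6,"y":1.1,"z":12.8,"ax":0,"ay":0,"az":0,"hand":0.4},{"x":10.6,"y":1.1,"z":13.1,"ax":0,"ay":0,"az":0,"hand":0.4},{"x":10.6,"y":1.1,"z":13.1,"ax":0,"ay":0,"az":0,"hand":0.4},{"x":10.6,"y":1.1,"z":13.1,"ax":0,"ay":0,"az":0,"hand":0.4}]' 25; python3 lev.py 0
```

```text
time_s: 43.9
eef_pos: [0.5346, -0.096, 0.1803]
eef_rot: [0.0, 1.0, -0.013, 0.001]
ft_force: [0.8, -0.1, 0.6]
width: 0.0564
grasp_force: 0.0
0.0 [ 0.5342 -0.0954  0.1787] [-0.04 -0.06  0.16] [ 0.02 -0.1   0.  ]
```

```bash
python3 -m crank '[{"x":0,"y":0,"z":0,"ax":0,"ay":0,"az":0,"hand":1},{"x":0,"y":0,"z":0,"ax":0,"ay":0,"az":0,"hand":1},{"x":0,"y":0,"z":0,"ax":0,"ay":0,"az":0,"hand":1},{"x":0,"y":0,"z":0,"ax":0,"ay":0,"az":0,"hand":1},{"x":0,"y":0,"z":0,"ax":0,"ay":0,"az":0,"hand":1},{"x":0,"y":0,"z":0,"ax":0,"ay":0,"az":0,"hand":1},{"x":0,"y":0,"z":0,"ax":0,"ay":0,"az":0,"hand":1}]' 25; python3 lev.py .1 .2 .3 .4 .5 .6 .7 .8 .9
```

```text
time_s: 44.6
eef_pos: [0.5341, -0.0944, 0.1793]
eef_rot: [-0.001, 1.0, -0.013, -0.0]
ft_force: [-2.0, 10.3, 3.8]
width: 0.0231
grasp_force: 25.0
0.1 [ 0.5235 -0.0951  0.1682] [-1.06  0.09  1.1 ] [-0.13  0.    0.01]
0.2 [ 0.5138 -0.0948  0.1568] [-2.03  0.1   2.25] [-0.13  0.    0.01]
0.3 [ 0.5053 -0.0946  0.1444] [-2.88  0.1   3.49] [-0.13  0.    0.01]
0.4 [ 0.4982 -0.0944  0.1312] [-3.59  0.1   4.8 ] [-0.13  0.    0.01]
0.5 [ 0.4923 -0.0943  0.1174] [-4.18  0.11  6.19] [-0.13  0.    0.01]
0.6 [ 0.4879 -0.0941  0.1031] [-4.62  0.11  7.62] [-0.13  0.    0.01]
0.7 [ 0.4849 -0.0941  0.0884] [-4.92  0.11  9.09] [-0.13  0.    0.01]
0.8 [ 0.4834 -0.094   0.0735] [-5.07  0.12 10.58] [-0.13  0.    0.01]
0.9 [ 0.4834 -0.094   0.0585] [-5.07  0.12 12.08] [-0.13  0.    0.01]
```

```bash
python3 -m crank '[{"x":-0.5,"y":0,"z":0.5,"ax":0,"ay":0,"az":0,"hand":1},{"x":-1.05,"y":0,"z":1.1,"ax":0,"ay":0,"az":0,"hand":1},{"x":-1.55,"y":0,"z":1.65,"ax":0,"ay":0,"az":0,"hand":1},{"x":-2.03,"y":0,"z":2.25,"ax":0,"ay":0,"az":0,"hand":1},{"x":-2.45,"y":0,"z":2.85,"ax":0,"ay":0,"az":0,"hand":1},{"x":-2.88,"y":0,"z":3.49,"ax":0,"ay":0,"az":0,"hand":1},{"x":-3.25,"y":0,"z":4.15,"ax":0,"ay":0,"az":0,"hand":1},{"x":-3.25,"y":0,"z":4.15,"ax":0,"ay":0,"az":0,"hand":1}]'; python3 lev.py .35 .4 .45 .5 .55 .6 .65 .7 .75 .8 .85 .9 .92
```

```text
time_s: 45.4
eef_pos: [0.501, -0.0935, 0.1368]
eef_rot: [-0.001, 1.0, -0.013, -0.001]
ft_force: [-0.5, 11.5, -1.9]
width: 0.0229
grasp_force: 25.0
0.35 [ 0.5016 -0.0945  0.1379] [ 0.06  0.1  -0.11] [-0.15  0.08 -0.01]
0.4 [ 0.4982 -0.0944  0.1312] [-0.28  0.1   0.55] [-0.15  0.08 -0.01]
0.45 [ 0.4951 -0.0943  0.1244] [-0.59  0.1   1.24] [-0.15  0.08 -0.01]
0.5 [ 0.4923 -0.0943  0.1174] [-0.87  0.11  1.93] [-0.15  0.08 -0.01]
0.55 [ 0.4899 -0.0942  0.1103] [-1.1   0.11  2.65] [-0.15  0.08 -0.01]
0.6 [ 0.4879 -0.0941  0.1031] [-1.31  0.11  3.37] [-0.15  0.08 -0.01]
0.65 [ 0.4862 -0.0941  0.0958] [-1.47  0.11  4.1 ] [-0.15  0.08 -0.01]
0.7 [ 0.4849 -0.0941  0.0884] [-1.6   0.11  4.84] [-0.15  0.08 -0.01]
0.75 [ 0.484 -0.094  0.081] [-1.7   0.12  5.58] [-0.15  0.08 -0.01]
0.8 [ 0.4834 -0.094   0.0735] [-1.75  0.12  6.33] [-0.15  0.08 -0.01]
0.85 [ 0.4832 -0.094   0.066 ] [-1.77  0.12  7.08] [-0.15  0.08 -0.01]
0.9 [ 0.4834 -0.094   0.0585] [-1.75  0.12  7.83] [-0.15  0.08 -0.01]
0.92 [ 0.4836 -0.094   0.0555] [-1.73  0.12  8.13] [-0.15  0.08 -0.01]
```

```bash
python3 -m crank '[{"x":-0.28,"y":0,"z":0.55,"ax":0,"ay":0,"az":0,"hand":1},{"x":-0.59,"y":0,"z":1.24,"ax":0,"ay":0,"az":0,"hand":1},{"x":-0.87,"y":0,"z":1.93,"ax":0,"ay":0,"az":0,"hand":1},{"x":-1.1,"y":0,"z":2.65,"ax":0,"ay":0,"az":0,"hand":1},{"x":-1.31,"y":0,"z":3.37,"ax":0,"ay":0,"az":0,"hand":1},{"x":-1.47,"y":0,"z":4.1,"ax":0,"ay":0,"az":0,"hand":1},{"x":-1.6,"y":0,"z":4.84,"ax":0,"ay":0,"az":0,"hand":1},{"x":-1.7,"y":0,"z":5.58,"ax":0,"ay":0,"az":0,"hand":1},{"x":-1.75,"y":0,"z":6.33,"ax":0,"ay":0,"az":0,"hand":1},{"x":-1.77,"y":0,"z":7.08,"ax":0,"ay":0,"az":0,"hand":1},{"x":-1.75,"y":0,"z":7.6,"ax":0,"ay":0,"az":0,"hand":1},{"x":-1.75,"y":0,"z":7.8,"ax":0,"ay":0,"az":0,"hand":1},{"x":-1.75,"y":0,"z":7.8,"ax":0,"ay":0,"az":0,"hand":1}]'; python3 lev.py .9
```

```text
time_s: 46.7
eef_pos: [0.4837, -0.093, 0.0589]
eef_rot: [-0.001, 1.0, -0.013, -0.001]
ft_force: [-0.3, 12.1, -3.1]
width: 0.023
grasp_force: 25.0
0.9 [ 0.4834 -0.094   0.0585] [-0.02  0.1   0.04] [-0.15  0.09 -0.02]
```

```bash
python3 -m crank '[{"x":0,"y":0,"z":0,"ax":0,"ay":0,"az":0,"hand":0.4},{"x":0,"y":0,"z":0,"ax":0,"ay":0,"az":0,"hand":0.4},{"x":0,"y":0,"z":0,"ax":0,"ay":0,"az":0,"hand":0.4},{"x":0,"y":0,"z":0,"ax":0,"ay":0,"az":0,"hand":0.4},{"x":0,"y":0,"z":0,"ax":0,"ay":0,"az":0,"hand":0.4},{"x":0,"y":0,"z":-3,"ax":0,"ay":0,"az":0,"hand":0.4},{"x":0,"y":0,"z":-7,"ax":0,"ay":0,"az":0,"hand":0.4},{"x":0,"y":0,"z":-12,"ax":0,"ay":0,"az":0,"hand":0.4},{"x":0,"y":0,"z":-17,"ax":0,"ay":0,"az":0,"hand":0.4},{"x":-3,"y":0,"z":-22,"ax":0,"ay":0,"az":0,"hand":0.4},{"x":-6,"y":-5,"z":-26,"ax":0,"ay":0,"az":0,"hand":0.4},{"x":-6,"y":-8,"z":-26,"ax":0,"ay":0,"az":0,"hand":0.4},{"x":-6,"y":-8,"z":-26,"ax":0,"ay":0,"az":0,"hand":0.4}]'; python3 -c "
from h import *
snap('wrist','w9',scale=1.4);snap('top','t2');print(pose()[0])"
```

```text
time_s: 48.0
eef_pos: [0.4258, -0.0099, 0.3225]
eef_rot: [-0.0, 1.0, -0.012, 0.003]
ft_force: [0.1, -0.7, -0.2]
width: 0.0565
grasp_force: 0.0
[ 0.42622868 -0.01236717  0.31994365]
```

View pics/w9.png

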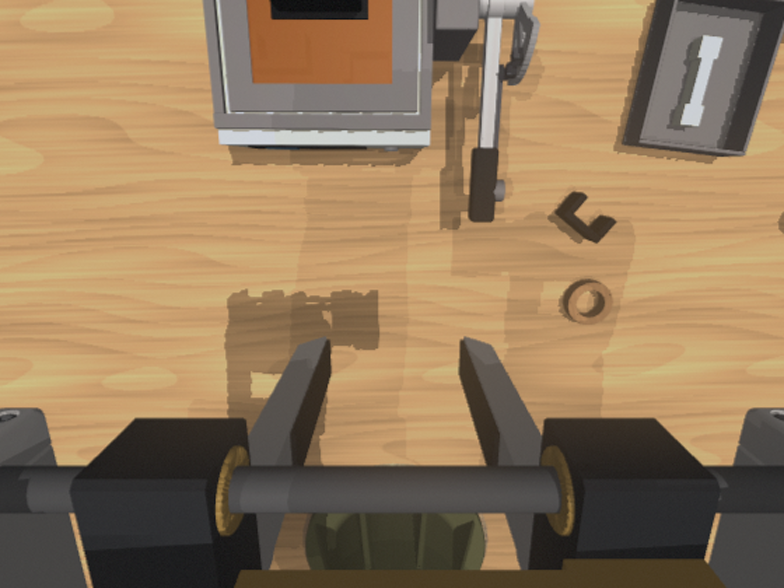

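The lever is down with its grip end at (482,220) and its button standing out at (498,190). The cover lies within the rims and the bar is in the tray.

Run:
```python
from h import *; from lev import *
for a in (.8,.9): print(a,(proj('w9',W([L(a,.178,-.134,.01),L(a,.178,-.156,.01),L(a,.15,-.164)]))*1.4).round(0).tolist())
print('cover front corners if seated',(proj('w9',W([(-.083,.082,.086),(-.083,-.082,.086)]))*1.4).round(0).tolist())
hand_in()
```

```text
0.8 [[473.0, 223.0], [497.0, 223.0], [506.0, 190.0]]
0.9 [[470.0, 220.0], [493.0, 220.0], [502.0, 189.0]]
cover front corners if seated [[227.0, 110.0], [415.0, 110.0]]
the job is handed in; nothing more can be done
```

I handed the job in at about 48 s of the 210 s limit, and the last images agree with every goal state: the test bar is in the grey tray, all four clips were put in the chamber (three seen there; the fourth was not checked after release), the cover is seated, and the lever is down at about 0.9 rad with its button out again.

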